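# Drain the rinsed hang-on cups and hang them up between the tools

### The arm

A 6-joint arm with a two-finger parallel gripper is mounted at the origin on the work surface. World frame = base frame: x ahead of the robot, y to its left, z up, the work surface at z = 0. Lengths are in mm, angles in rad, forces in N, time in s.
With the tool pointing down it reaches from about 300 to 775 mm from the base axis. Payload 14.6 kg.
Tool frame: the origin (TCP) lies between the finger pads; the fingertips stand 19 mm ahead of it and the grasp point (between the pads) is the TCP (manip.tcp_to_tips is the distance from the TCP to the fingertips, in mm); x points along the fingers, z is the direction in which the jaws open and shut, and the axes are right-handed (so a half turn about x gives the same grasp; the last joint's range is limited). The gripper opens to 94 mm and grips with 3 to 60 N. Pads are 16 mm wide; open, the fingers measure 119 mm over their backs; the gripper's body (75 mm by 177 mm) begins 78 mm behind the grasp point.
Start: joints at [1.253, 0.3, 1.521, -0, 1.321, -0.067], TCP at [136.496, 532.783, 224.446] pointing down, gripper open.
Joint ranges: [-3.03, 3.03], [-0.79, 2.21], [0.23, 2.52], [-1.04, 4.18], [0, 3.07], [-2.55, 2.55]. Speed limits (rad/s): [2.22, 2.22, 2.57, 3.14, 3.14, 3.14].

### API

Orientations are given as [roll, pitch, yaw] about the fixed x, y, z axes, in that order (R = Rz(yaw) Ry(pitch) Rx(roll)).
In Python, from cell import manip gives the robot as it stands.
- The arm moves only by the tool jog_arm, never from a script. Its argument "moves" is a list that holds one entry, the list of rows, each a list of 6 numbers: the shift along the world's x, y, z in mm, then the turn, a rotation vector about the world's x, y, z in degrees. In form: [[[dx, dy, dz, wx, wy, wz], ...]]. A call has 1 to 5 rows; each row shifts and turns the pose as measured when the row begins; what a row does not reach is not made up. A row lasts 1/10 s, in which the tool goes at most 50 mm and 8.59 degrees, less where a joint would pass 70% of its speed; a pose out of reach is approached as far as the arm can. A call is refused whole if a number of a shift passes 50 or a number of a turn 8.59, either way. A call with a gripper value outside its range is refused whole. "gripper" is the opening, from -1 (shut) to 1 (fully open), set as the call begins (left out, the last holds). The fingers move at their own pace and stop on an object; "squeeze" is the grip in N (left out, the last holds). Time passes only in rows, so rows that do not move let the fingers close. It gives the time, the measured TCP pose, the force and the opening at its end, in the units of the state.
- manip.read_state(): the state, without advancing time (a new reading comes with each control period).
- manip.camera(name): name is "scene" or "top" or "wrist"; returns (picture, depth): 420x560x3 uint8, blue, green, red; 420x560 float32, mm along the optical axis (not along the pixel's ray), 0 where there is no reading.
- manip.camera_params(name): a dict with "fx", "fy", "cx", "cy" (pixels), "rvec" (rotation vector, rad) and "tvec" (3), from world to camera coordinates, as OpenCV has them. Camera axes: x right, y down, z forward; pixel columns grow to the right and rows downward; lengths in mm; the calibration is good to about 2 mm. The wrist camera is an equidistant fisheye: a pixel r from the principal point sees the ray r / f radians off the axis. A picture is of the moment at which its call begins: read the wrist's pose just before it. camera_params takes no time and is no camera call; for the wrist camera it gives the pose at the moment of the call.
- manip.sign_off(): hands the job in, once; it reports no verdict.
The state is a dict: "clock": time; "joints": joint angles; "qd": joint speeds; "effort": joint torques, N m; "eef_pos": TCP position; "eef_rot": TCP orientation; "wrist_force": force on the tool from outside, world axes, zero at the start; "moment": the same for the moment, N m; "finger_gap": finger opening in mm.
Only numpy, scipy, OpenCV 4.12 (cv2) and the standard library are available. Lean on these libraries where they do the work, as an engineer would, in place of code of your own. Each camera call takes 0.05 s, during which the arm holds its last target. There are 200 camera calls.

### The job

The rinsed cups must go up to dry, the tallest first and the shortest last: take each by its handle, tip it spout-down to about 45 degrees over the drip tray for five seconds, level it again while still over the tray, then lower its hook over the rack's flat bar in a free gap between the hanging tools and let go. The thin plastic cracks, so grip gently (no more than about 20 N) and set each cup down softly on the bar, and leave the hanging tools and everything standing around where they are.

Things in the scene. Friction and masses are not known exactly. Their poses are not given: they have to be found in the camera images.
- cup_tall: The tall hang-on cup (None if absent), milky plastic, 160 g with a weighted base, stands upright at first. Open square cup 56 x 56 mm, 85 high, walls 3; origin at the centre of its underside, z up, spout to -x, hook at the back (+x). Handle to grip, above the hook: 16 (x) by 24 (y) mm, centred at x = 35, y = 0, from z = 135 to 185 mm. Let go, it hangs within 0.15 rad of upright.
- cup_tall_hook (a point): Centre of the tall cup's hook slot ceiling, [35, 0, 129] mm in the cup's frame; hung, it rests on the bar's top edge. The slot runs along y, open downward, 14 mm wide (x = 28 to 42), 30 mm long, 30 mm deep at the tip: between the back plate (flush with the cup's back) and the 5 mm thick hook tip, which ends at z = 99 mm.
- cup_tall_spout (a point): The tall cup's spout, middle of the front rim, at [-34, 0, 85] mm in the cup's frame. Spout-down means tipped about the cup's y axis so that -x goes down.
- cup_middle: The middle hang-on cup (None if absent), milky plastic, 160 g with a weighted base, stands upright at first. Open square cup 56 x 56 mm, 65 high, walls 3; origin at the centre of its underside, z up, spout to -x, hook at the back (+x). Handle to grip, above the hook: 16 (x) by 24 (y) mm, centred at x = 35, y = 0, from z = 115 to 165 mm. Let go, it hangs within 0.15 rad of upright.
- cup_middle_hook (a point): Centre of the middle cup's hook slot ceiling, [35, 0, 109] mm in the cup's frame; hung, it rests on the bar's top edge. The slot runs along y, open downward, 14 mm wide (x = 28 to 42), 30 mm long, 30 mm deep at the tip: between the back plate (flush with the cup's back) and the 5 mm thick hook tip, which ends at z = 79 mm.
- cup_middle_spout (a point): The middle cup's spout, middle of the front rim, at [-34, 0, 65] mm in the cup's frame. Spout-down means tipped about the cup's y axis so that -x goes down.
- cup_short: The short hang-on cup (None if absent), milky plastic, 160 g with a weighted base, stands upright at first. Open square cup 56 x 56 mm, 45 high, walls 3; origin at the centre of its underside, z up, spout to -x, hook at the back (+x). Handle to grip, above the hook: 16 (x) by 24 (y) mm, centred at x = 35, y = 0, from z = 95 to 145 mm. Let go, it hangs within 0.15 rad of upright.
- cup_short_hook (a point): Centre of the short cup's hook slot ceiling, [35, 0, 89] mm in the cup's frame; hung, it rests on the bar's top edge. The slot runs along y, open downward, 14 mm wide (x = 28 to 42), 30 mm long, 30 mm deep at the tip: between the back plate (flush with the cup's back) and the 5 mm thick hook tip, which ends at z = 59 mm.
- cup_short_spout (a point): The short cup's spout, middle of the front rim, at [-34, 0, 45] mm in the cup's frame. Spout-down means tipped about the cup's y axis so that -x goes down.
- tray: Loose steel drip tray on the shelf, 0.8 kg, 160 (x) by 240 (y) by 22 mm high, 4 mm walls; origin under its centre.
- rack: Fixed drying rack: flat aluminium bar 8 mm thick (x), 430 mm long (y), 50 mm high, its top edge 160 mm above the shelf, on two 14 mm posts at y = +-220 mm (same height as the bar). Origin on the shelf under the bar's centre, z up, x across the bar away from the robot, y along the bar.
- rack_bar (a point): The centre of the bar's top edge, 160 mm above the rack's origin, with the rack's axes.
- scraper_a: Pale green algae scraper, hung loosely by its hook: 24 mm wide (y), 36 mm at the head below, from 130 mm below to 5 mm above the bar's top edge, 16 mm out on the robot's side. Origin under its hook on the bar's top edge, y along the bar. The four hanging tools, in any order about 120 mm apart, leave three gaps.
- tweezer_a: Curved steel tweezers hung loosely astride the bar: 14 mm wide (y), from 135 mm below to 4 mm above the bar's top edge, within 25 mm of the bar in x. Origin under the bow on the bar's top edge, y along the bar. The four hanging tools, in any order about 120 mm apart, leave three gaps.
- scraper_b: Pale green algae scraper, hung loosely by its hook: 24 mm wide (y), 36 mm at the head below, from 130 mm below to 5 mm above the bar's top edge, 16 mm out on the robot's side. Origin under its hook on the bar's top edge, y along the bar. The four hanging tools, in any order about 120 mm apart, leave three gaps.
- tweezer_b: Curved steel tweezers hung loosely astride the bar: 14 mm wide (y), from 135 mm below to 4 mm above the bar's top edge, within 25 mm of the bar in x. Origin under the bow on the bar's top edge, y along the bar. The four hanging tools, in any order about 120 mm apart, leave three gaps.
- jar: Bystander: screw-top amber glass jar, 70 mm across, 110 mm high, standing behind the rack; origin under its centre.
- bio_container: Bystander: grey ceramic bio ball container with a knobbed lid, 94 mm across, 100 mm high, standing behind the rack; origin under its centre.
- feeding_cone: Bystander: red plastic feeding cone, 80 mm across the foot, 90 mm high, standing to the right of the rack; origin under its centre.
Things that resemble listed ones, but are neither listed nor needed, are in the scene too. Leave any red look-alike of the cup_tall alone.

How it is judged:
By the outcome, as a careful person would: the job done as asked, in the order asked, and still so for the second after the job is handed in, with the robot touching nothing.
Of cup_tall, cup_middle, cup_short only 2 to 3 are there at a start; the rules pass over those that are not, and their reading is None.
At some moment in a run one of cup_short, tray may be knocked a few centimetres aside while the robot is not near it.
It also fails if it takes over 210 s, if anything falls off the work surface, if the arm or the gripper's body presses on something with over 40 N, if the wrist force passes 120 N, or if a joint passes its speed limit or range.

## Working session

There is one attempt and no reset: what is moved stays moved. The work goes in short steps, Python scripts to look and compute and a tool call to move; the robot and the scene stay as the last step left them, time stands still between calls to the robot, and variables do not carry over. Pictures are saved under pics/ and viewed, about 12 in all and at most 16, crops included, and the job is handed in when it is done.

Besides the shell and the picture viewer there is one more tool, called after "Request:" as a command line: name --argument value ..., lists and objects as JSON in quotes. jog_arm: Moves the arm, as the interface text tells. Its arguments: {"type":"object","properties":{"moves":{"type":"array","items":{"type":"array","items":{"type":"array","items":{"type":"number"}}}},"gripper":{"type":"number"},"squeeze":{"type":"number"}},"required":["moves"]}

```bash
ls; mkdir -p pics; cat > h.py <<'E'
import numpy as np, cv2
from cell import manip
from scipy.spatial.transform import Rotation as R
def cam(n):
    p=manip.camera_params(n); im,d=manip.camera(n); return im,d,p
def pts(d,p):
    h,w=d.shape; u,v=np.meshgrid(np.arange(w),np.arange(h))
    P=np.stack([(u-p['cx'])/p['fx']*d,(v-p['cy'])/p['fy']*d,d],-1)
    M=cv2.Rodrigues(np.array(p['rvec'],float))[0]
    W=(P-np.array(p['tvec']).ravel())@M
    W[d<=0]=np.nan
    return W
E
python3 - <<'E'
from h import *
print(manip.read_state())
a=[]
for n in("scene","top"):
    im,d,p=cam(n); print(n,p); cv2.imwrite(f'pics/{n}0.png',im); np.savez(f'{n}0.npz',im=im,W=pts(d,p))
E
```

```text
pics
{'clock': 0.0, 'joints': array([ 1.25339358e+00,  3.00460885e-01,  1.52155671e+00,  1.45660738e-05,
        1.32066707e+00, -6.66118798e-02]), 'qd': array([-1.44394653e-03, -4.27025780e-04,  7.54981585e-05, -1.02872732e-03,
        1.91983885e-03,  6.78234684e-04]), 'effort': array([ 1.05215739e-03, -5.31799614e+01, -3.52737987e+01,  7.08626490e-02,
        2.43437866e-02, -8.79863615e-05]), 'eef_pos': array([136.4295845 , 532.58032311, 223.90222278]), 'eef_rot': array([ 3.06206143,  1.56970423, -1.90112204]), 'wrist_force': array([-0.17821192,  0.25236254,  0.44064364]), 'moment': array([ 0.00926489, -0.01544981,  0.00741249]), 'finger_gap': 94.14402975911814}
scene {'fx': 446.38905364918344, 'fy': 446.38905364918344, 'cx': 283.19754859902673, 'cy': 210.70110927174392, 'rvec': array([ 1.11831616,  2.35164735, -0.98845881]), 'tvec': array([ 405.19262597, -186.60860501, 1578.36918706])}
top {'fx': 435.9637549736536, 'fy': 435.9637549736536, 'cx': 278.1741768316085, 'cy': 200.4074726332274, 'rvec': array([ 2.06877665, -2.12691444,  0.2460899 ]), 'tvec': array([ -57.49449134,  613.0692762 , 1151.34385658])}
```

View pics/scene0.png

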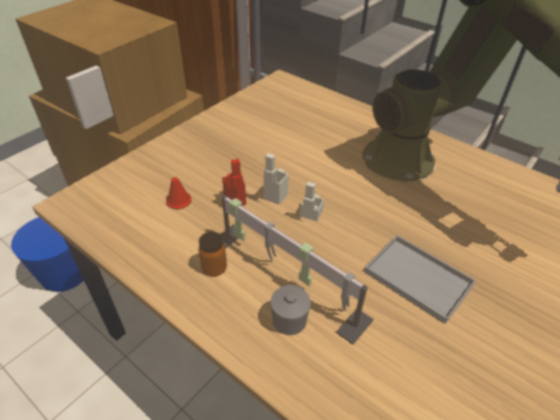

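View pics/top0.png

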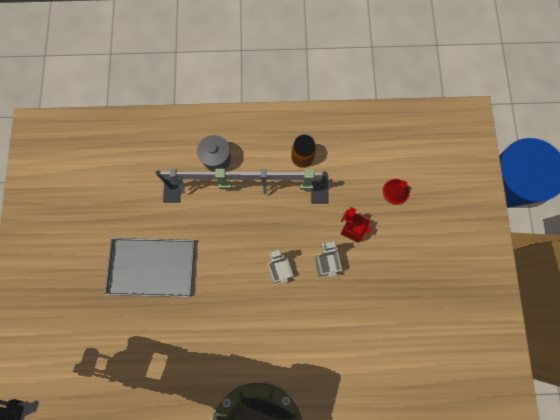

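Scene: two milky cups (scene px (275,180) larger, (312,203) smaller; top px (329,260) and (281,268)), the red look-alike (scene (235,185), top (355,225)), rack with tools (top row 175, cols 173–320), tray at top (151,267), red cone (396,191), jar (304,150), container (214,152). The two milky ones fit; the red one is left alone.

```bash
cat > m.py <<'E'
from h import *
import sys
def load(n,k):
    z=np.load(f'{n}{k}.npz'); return z['im'],z['W']
def st(P,q=(2,50,98)): return np.nanpercentile(P,q,axis=0).round(1).tolist()
E
python3 - <<'E'
from m import *
im,W=load('top',0)
def box(u0,u1,v0,v1,z0,z1,name,W=W):
    P=W[v0:v1,u0:u1].reshape(-1,3); P=P[(P[:,2]>z0)&(P[:,2]<z1)]
    print(name,len(P),st(P) if len(P) else '')
    return P
for nm,b in(('c1',(310,348,236,282)),('c2',(262,300,246,290))):
    P=box(*b,8,300,nm)
    zt=np.nanpercentile(P[:,2],99); print(' ztop',zt)
    H=P[P[:,2]>zt-6]; print(' handle',len(H),H.mean(0).round(1),st(H),)
    L=P[P[:,2]<zt-40]; print(' low',st(L),cv2.minAreaRect(L[:,:2].astype(np.float32)))
box(160,330,165,190,150,175,'bar')
P=W[165:190,160:330].reshape(-1,3);P=P[(P[:,2]>145)&(P[:,2]<180)]
print(cv2.fitLine(P[:,:2].astype(np.float32),cv2.DIST_HUBER,0,.01,.01).ravel(), P[:,1].min(),P[:,1].max())
T=box(95,205,230,305,8,60,'tray'); print(cv2.minAreaRect(T[:,:2].astype(np.float32)))
# tools
for nm,b in(('t1',(166,182,165,200)),('t2',(212,234,165,200)),('t3',(256,274,165,200)),('t4',(300,318,165,200))):
    box(*b,161.5,200,nm); box(*b,30,140,nm+'low')
# scene
im,W=load('scene',0)
for nm,b in(('c1',(258,292,150,206)),('c2',(298,326,180,222))):
    P=box(*b,8,300,nm,W); zt=np.nanpercentile(P[:,2],99); H=P[P[:,2]>zt-6]; print(' ztop',zt,st(H))
a=cv2.imread('pics/scene0.png')[130:300,150:400]; cv2.imwrite('pics/c0.png',cv2.resize(a,None,fx=3,fy=3,interpolation=2))
E
```

```text
c1 653 [[402.2, -235.1, 9.0], [443.4, -206.2, 54.0], [474.8, -176.3, 186.4]]
 ztop 187.28801888345433
 handle 58 [ 468.4 -200.1  185. ] [[459.7, -211.9, 181.7], [467.5, -199.4, 184.7], [476.9, -189.5, 188.7]]
 low [[400.1, -235.4, 8.9], [438.1, -208.6, 34.6], [473.3, -176.1, 137.0]] ((462.0967712402344, -215.14178466796875), (73.8573989868164, 133.25665283203125), 71.57775115966797)
c2 535 [[389.2, -104.1, 8.7], [428.3, -72.2, 15.8], [460.9, -46.5, 146.7]]
 ztop 147.1682382339421
 handle 58 [455.2 -64.6 145. ] [[446.3, -75.2, 141.8], [455.4, -64.8, 144.8], [463.6, -54.4, 148.7]]
 low [[388.6, -104.4, 8.6], [423.0, -74.9, 14.2], [454.0, -46.3, 96.4]] ((426.0848388671875, -73.75286865234375), (82.8554458618164, 55.17401123046875), 17.228696823120117)
bar 835 [[650.8, -196.7, 150.7], [665.9, 6.5, 160.9], [679.6, 227.3, 168.2]]
[3.4346338e-02 9.9940997e-01 6.6492584e+02 1.5508970e+01] -204.80953304456682 238.39502323671252
tray 780 [[357.9, 171.6, 8.1], [446.3, 298.3, 18.6], [524.4, 414.3, 26.2]]
((439.57147216796875, 307.810546875), (270.0990295410156, 167.13023376464844), 86.6492080688
[... 267 characters left out ...]
63.1, 81.7, 73.6], [726.4, 112.1, 137.3]]
t3 58 [[653.5, -57.3, 161.8], [664.4, -38.7, 164.6], [675.5, -26.2, 169.3]]
t3low 93 [[644.0, -61.8, 34.5], [655.1, -37.5, 115.3], [662.6, -16.3, 137.7]]
t4 85 [[649.2, -176.4, 161.7], [660.4, -156.8, 165.0], [672.5, -135.3, 169.2]]
t4low 134 [[649.5, -179.2, 35.4], [652.3, -155.4, 83.2], [659.1, -136.7, 138.5]]
c1 852 [[401.2, -223.4, 10.0], [459.6, -190.9, 73.0], [480.9, -171.8, 185.6]]
 ztop 186.63405524431604 [[459.5, -207.0, 181.1], [470.8, -195.1, 185.3], [478.3, -185.2, 188.0]]
c2 576 [[388.6, -87.4, 9.6], [450.8, -58.5, 48.5], [469.4, -38.8, 146.0]]
 ztop 146.74896587026703 [[443.2, -70.9, 141.2], [457.3, -60.5, 144.7], [465.2, -48.5, 148.3]]
```

View pics/c0.png

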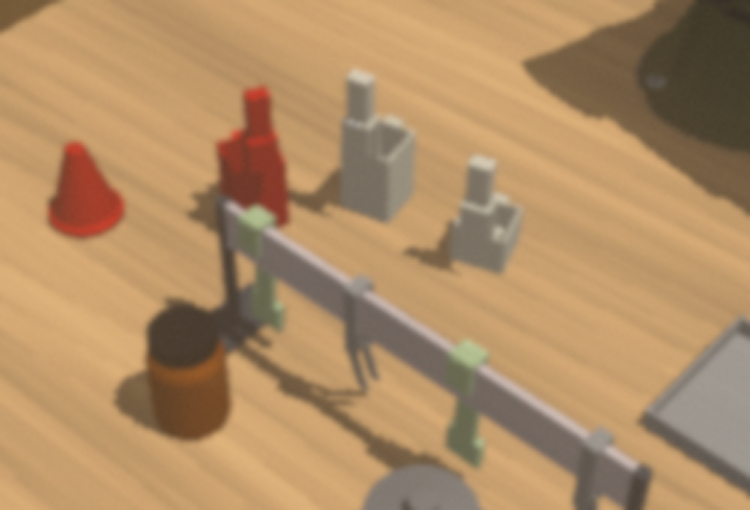

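Two milky cups: tall (top z≈186, handle top crop px (362,75)) and short (z≈146, crop px (482,160)); middle is absent. The red one at crop (255,150) is the look-alike. Now the yaws and tool axes.

```bash
python3 - <<'E'
from m import *
s=manip.read_state(); Rm=R.from_euler('xyz',s['eef_rot']).as_matrix(); print(Rm.round(3))
for n in('top','scene'):
    im,W=load(n,0)
    for nm,b,zr,zh in(('tall',((310,348,236,282) if n=='top' else (258,294,150,206)),85,185),('short',((262,300,246,290) if n=='top' else (298,328,180,222)),45,145)):
        u0,u1,v0,v1=b
        P=W[v0:v1,u0:u1].reshape(-1,3)
        Q=P[abs(P[:,2]-zr)<6]; H=P[abs(P[:,2]-zh)<5]
        for k,X in(('rim',Q),('handle',H)):
            if len(X)>4:print(n,nm,k,len(X),np.round(cv2.minAreaRect(X[:,:2].astype(np.float32))[0],1),np.round(cv2.minAreaRect(X[:,:2].astype(np.float32))[1:][0],1),cv2.minAreaRect(X[:,:2].astype(np.float32))[2])
# red
im,W=load('top',0); P=W[200:245,335:378].reshape(-1,3); P=P[P[:,2]>8]; print('red',st(P)); print(st(P[P[:,2]>130]))
E
```

```text
[[-0.    -0.969  0.248]
 [-0.001  0.248  0.969]
 [-1.     0.    -0.001]]
top tall rim 119 [ 429.4 -207.2] [65.8 56.3] 9.116105079650879
top tall handle 61 [ 468.4 -200.4] [15.4 23.3] 9.400280952453613
top short rim 103 [417.8 -76.3] [65.4 55.2] 17.228696823120117
top short handle 59 [455.1 -64.6] [15.6 23.5] 17.742263793945312
scene tall rim 84 [ 431.2 -194.6] [50.3 73.2] 84.21772766113281
scene tall handle 40 [ 468.7 -196.3] [18.2 23.5] 31.04509735107422
scene short rim 68 [415.8 -72.1] [70.5 57.6] 14.774801254272461
scene short handle 46 [453.3 -60.1] [22.1 23. ] 7.718947887420654
red [[498.6, -322.6, 9.2], [538.7, -289.3, 61.3], [563.2, -246.0, 186.3]]
[[533.0, -270.2, 132.1], [546.2, -255.4, 176.4], [565.1, -243.4, 187.9]]
```

Request:
jog_arm --moves '[[[30, -50, 12, 0, 0, 0], [30, -50, 12, 0, 0, 0], [30, -50, 12, 0, 0, 0], [30, -50, 12, 0, 0, 0], [30, -50, 12, 0, 0, 0]]]'

```text
clock: 0.6
eef_pos: [261.2, 319.3, 271.6]
eef_rot: [2.912, 1.562, -2.044]
wrist_force: [0.3, -0.6, -0.2]
finger_gap: 94.0
```

Request:
jog_arm --moves '[[[20, -50, 0, 0, 0, -8], [20, -50, 0, 0, 0, -8], [20, -50, 0, 0, 0, -8], [20, -50, 0, 0, 0, -8], [20, -50, 0, 0, 0, -8]]]' --gripper 0.3

```text
clock: 1.1
eef_pos: [352.2, 86.4, 272.6]
eef_rot: [3.095, 1.565, -2.581]
wrist_force: [0.7, 1.2, 0.6]
finger_gap: 61.6
```

Request:
jog_arm --moves '[[[20, -50, 0, 0, 0, -8], [20, -50, 0, 0, 0, -8], [20, -50, 0, 0, 0, -8], [20, -50, 0, 0, 0, -8], [10, -40, 0, 0, 0, 0]]]'

```text
clock: 1.6
eef_pos: [434.6, -142.9, 272.4]
eef_rot: [3.103, 1.566, 3.121]
wrist_force: [0.6, 0.6, -0.2]
finger_gap: 60.9
```

```bash
cat > pose.py <<'E'
from h import *
def show():
    s=manip.read_state(); Rm=R.from_euler('xyz',s['eef_rot']).as_matrix()
    print('t',round(s['clock'],2),'pos',s['eef_pos'].round(1),'xaxis',Rm[:,0].round(3),'jaw',Rm[:,2].round(3),'jawdeg',np.degrees(np.arctan2(Rm[1,2],Rm[0,2])).round(2),'j',s['joints'].round(2),'F',s['wrist_force'].round(1),'gap',round(s['finger_gap'],1))
    return s,Rm
if __name__=='__main__': show()
E
python3 pose.py
```

```text
t 1.6 pos [ 434.6 -142.9  272.4] xaxis [-0.004  0.    -1.   ] jaw [ 1.     0.018 -0.004] jawdeg 1.01 j [-0.4   0.06  1.69 -0.    1.39 -0.41] F [ 0.6  0.6 -0.2] gap 60.9
```

Request:
jog_arm --moves '[[[17, -28, 0, 0, 0, 5], [17, -28, 0, 0, 0, 3.5], [0, 0, 0, 0, 0, 0], [0, 0, 0, 0, 0, 0]]]'

```text
clock: 2.0
eef_pos: [469.0, -206.0, 270.1]
eef_rot: [2.857, 1.563, 3.021]
wrist_force: [0.1, 0.2, -1.3]
finger_gap: 60.9
```

```bash
cat >> h.py <<'E'
def wpts(d,p):
    h,w=d.shape; u,v=np.meshgrid(np.arange(w),np.arange(h))
    a=(u-p['cx'])/p['fx']; b=(v-p['cy'])/p['fy']; r=np.hypot(a,b)+1e-9; t=np.tan(r)/r
    P=np.stack([a*t*d,b*t*d,d],-1)
    W=(P-np.array(p['tvec']).ravel())@cv2.Rodrigues(np.array(p['rvec'],float))[0]
    W[(d<=0)|(r>1.4)]=np.nan
    return W
E
python3 - <<'E'
from m import *
from pose import show
show()
im,d,p=cam('wrist'); W=wpts(d,p); np.savez('w1.npz',im=im,W=W); cv2.imwrite('pics/w1.png',im)
print({k:p[k] for k in('fx','cx','cy')})
P=W.reshape(-1,3); g=(abs(P[:,0]-470)<60)&(abs(P[:,1]+199)<60)
for z in(85,185):
    Q=P[g&(abs(P[:,2]-z)<5)]
    if len(Q)>5: print(z,len(Q),st(Q),cv2.minAreaRect(Q[:,:2].astype(np.float32)))
E
```

```text
t 2.0 pos [ 469.  -206.   270.1] xaxis [-0.008  0.001 -1.   ] jaw [ 0.987  0.163 -0.008] jawdeg 9.4 j [-0.48  0.19  1.55 -0.    1.41 -0.65] F [ 0.1  0.2 -1.3] gap 60.9
{'fx': 325.19226210127806, 'cx': 275.8410209385772, 'cy': 204.81774359571733}
85 449 [[410.6, -257.2, 80.2], [436.7, -226.8, 84.3], [527.3, -174.5, 86.5]] ((471.6628112792969, -212.861083984375), (70.56352233886719, 132.58058166503906), 77.9795913696289)
185 594 [[459.9, -209.6, 181.8], [467.9, -198.0, 184.4], [476.0, -187.1, 185.7]] ((468.0335998535156, -198.55368041992188), (15.00295639038086, 23.275049209594727), 9.177264213562012)
```

View pics/w1.png

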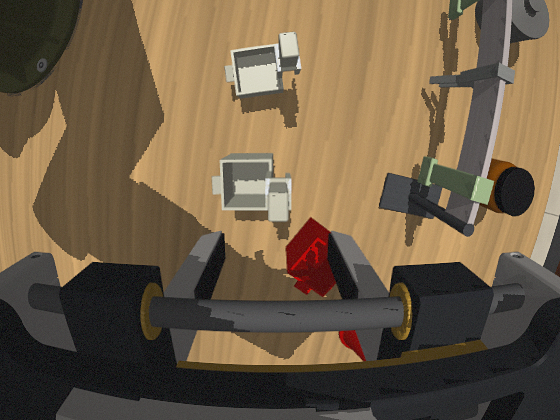

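Wrist view: tall cup at (247,183), handle (279,199); short cup (262,68); red look-alike (312,255). The wrist depth agrees with the other views: handle (468.0,-198.5), top 184.5, yaw 9.2°.

Request:
jog_arm --moves '[[[-1, 7.5, -20, 0, 0, 0], [0, 0, -35, 0, 0, 0], [0, 0, -30, 0, 0, 0], [0, 0, -18, 0, 0, 0], [0, 0, 0, 0, 0, 0]]]'

```text
clock: 2.55
eef_pos: [466.5, -193.1, 165.8]
eef_rot: [3.093, 1.566, -3.025]
wrist_force: [0.5, 0.3, 0.3]
finger_gap: 60.9
```

```bash
python3 pose.py
```

```text
t 2.55 pos [ 466.5 -193.1  165.8] xaxis [-0.005 -0.001 -1.   ] jaw [ 0.986  0.165 -0.005] jawdeg 9.49 j [-0.46  0.26  1.71 -0.    1.17 -0.63] F [0.5 0.3 0.3] gap 60.9
```

Request:
jog_arm --moves '[[[1.5, -5.5, -2, 0, 0, 0], [0, 0, 0, 0, 0, 0], [0, 0, 0, 0, 0, 0]]]'

```text
clock: 2.85
eef_pos: [468.8, -198.3, 166.8]
eef_rot: [-2.314, 1.568, -2.148]
wrist_force: [0.5, 0.4, -0.1]
finger_gap: 61.3
```

Request:
jog_arm --moves '[[[0, 0, 0, 0, 0, 0], [0, 0, 0, 0, 0, 0], [0, 0, 0, 0, 0, 0], [0, 0, 0, 0, 0, 0], [0, 0, 0, 0, 0, 0]]]' --gripper -1 --squeeze 17

```text
clock: 3.35
eef_pos: [469.4, -198.6, 168.7]
eef_rot: [-1.349, 1.567, -1.183]
wrist_force: [-0.1, -0.7, -0.7]
finger_gap: 24.8
```

```bash
python3 pose.py
```

```text
t 3.35 pos [ 469.4 -198.6  168.7] xaxis [ 0.001 -0.004 -1.   ] jaw [0.986 0.165 0.001] jawdeg 9.52 j [-0.47  0.26  1.7  -0.    1.17 -0.64] F [-0.1 -0.7 -0.7] gap 24.8
```

Request:
jog_arm --moves '[[[-1, 0, -4, 0, 0, 0], [0, 0, -0.4, 0, 0, 0], [0, 0, -0.4, 0, 0, 0], [0, 0, -0.4, 0, 0, 0], [0, 0, -0.4, 0, 0, 0]]]'

```text
clock: 3.85
eef_pos: [468.7, -198.8, 164.3]
eef_rot: [-1.138, 1.565, -0.972]
wrist_force: [-0.9, 1.6, 8.2]
finger_gap: 15.9
```

```bash
python3 pose.py
```

```text
t 3.85 pos [ 468.7 -198.8  164.3] xaxis [ 0.003 -0.004 -1.   ] jaw [0.986 0.166 0.002] jawdeg 9.53 j [-0.47  0.27  1.71 -0.    1.16 -0.64] F [-0.9  1.6  8.2] gap 15.9
```

Request:
jog_arm --moves '[[[0, 0, 5, 0, 0, 0], [0, 0, 12, 0, 0, 0], [0, 0, 25, 0, 0, 0], [0, 0, 35, 0, 0, 0], [0, 0, 25, 0, 0, 0]]]'

```text
clock: 4.35
eef_pos: [466.6, -197.7, 267.8]
eef_rot: [3.11, 1.566, -3.007]
wrist_force: [0.4, 0.5, -1.9]
finger_gap: 15.6
```

```bash
python3 - <<'E'
from m import *
from pose import show
show()
im,d,p=cam('top'); np.savez('top1.npz',im=im,W=pts(d,p)); W=pts(d,p)
T=W[220:315,85:215].reshape(-1,3);T=T[(T[:,2]>9)&(T[:,2]<60)]; print(st(T),cv2.minAreaRect(T[:,:2].astype(np.float32)))
S=W[236:300,255:305].reshape(-1,3); S=S[abs(S[:,2]-145)<5]; print('short',len(S), S.mean(0) if len(S) else '')
E
```

```text
t 4.35 pos [ 466.6 -197.7  267.8] xaxis [-0.004 -0.001 -1.   ] jaw [ 0.986  0.166 -0.004] jawdeg 9.53 j [-0.47  0.17  1.58 -0.    1.4  -0.64] F [ 0.4  0.5 -1.9] gap 15.6
[[357.9, 171.5, 9.1], [449.4, 308.7, 20.0], [524.8, 414.5, 26.3]] ((442.9379577636719, 294.3345642089844), (242.83489990234375, 235.16798400878906), 86.7686996459961)
short 58 [455.35095347 -64.33519898 144.7725306 ]
```

Request:
jog_arm --moves '[[[0, 0, 20, 0, 0, 0], [0, 0, 30, 0, 0, 0], [-2, 8, 15, 0, 0, 0], [-3, 16, 0, 0, 0, 1], [-4, 24, 0, 0, 0, 2]]]'

```text
clock: 4.9
eef_pos: [457.2, -149.5, 340.2]
eef_rot: [-1.443, 1.567, -1.225]
wrist_force: [0.9, 1.8, -2.1]
finger_gap: 15.8
```

Request:
jog_arm --moves '[[[-4, 30, 0, 0, 0, 2], [-4, 30, 0, 0, 0, 2], [-4, 30, 0, 0, 0, 2], [-4, 30, 0, 0, 0, 2], [-4, 30, 0, 0, 0, 2]]]'

```text
clock: 5.4
eef_pos: [432.9, 8.7, 335.5]
eef_rot: [-3.04, 1.567, -2.637]
wrist_force: [-0.1, 0.1, -1.6]
finger_gap: 15.9
```

Request:
jog_arm --moves '[[[-4, 30, 0, 0, 0, 2], [-4, 30, 0, 0, 0, 2], [-4, 30, 0, 0, 0, 2], [-4, 30, 0, 0, 0, 2], [-4, 30, 0, 0, 0, 2]]]'

```text
clock: 5.9
eef_pos: [406.9, 167.2, 330.9]
eef_rot: [2.93, 1.562, -2.762]
wrist_force: [1.1, 0.0, -1.3]
finger_gap: 16.5
```

```bash
python3 pose.py
```

```text
t 5.9 pos [406.9 167.2 330.9] xaxis [-0.008 -0.003 -1.   ] jaw [ 0.83   0.557 -0.008] jawdeg 33.86 j [ 0.31 -0.01  1.63 -0.    1.53 -0.28] F [ 1.1  0.  -1.3] gap 16.5
```

Request:
jog_arm --moves '[[[0, 30, -10, 0, 0, 0], [0, 25, -20, 0, 0, 0], [0, 18, -20, 0, 0, 0], [0, 10, -20, 0, 0, 0], [0, 0, -5, 0, 0, 0]]]'

```text
clock: 6.4
eef_pos: [400.5, 258.0, 249.6]
eef_rot: [2.911, 1.559, -2.769]
wrist_force: [-0.4, -0.7, -1.3]
finger_gap: 15.8
```

Request:
jog_arm --moves '[[[0, 0, 0, 1.5, -2, 0], [0, 0, 0, 2.52, -3.73, 0], [0, 0, 0, 2.52, -3.73, 0], [0, 0, 0, 2.52, -3.73, 0], [0, 0, 0, 2.52, -3.73, 0]]]'

```text
clock: 6.9
eef_pos: [398.2, 256.9, 248.2]
eef_rot: [-0.001, 1.217, 0.607]
wrist_force: [-0.3, 0.0, -1.6]
finger_gap: 16.0
```

```bash
python3 pose.py
```

```text
t 6.9 pos [398.2 256.9 248.2] xaxis [ 0.284  0.198 -0.938] jaw [0.77  0.536 0.346] jawdeg 34.81 j [ 0.47 -0.08  1.93  0.06  0.95 -0.16] F [-0.3  0.  -1.6] gap 16.0
```

Request:
jog_arm --moves '[[[1, 1, 0, 2.52, -3.73, 0], [1, 1, 0, 2.52, -3.73, 0], [1, 1, 0, 2.52, -3.73, 0], [1, 1, 0, 2.52, -3.73, 0], [0, 0, 0, 2.52, -3.73, 0]]]'

```text
clock: 7.4
eef_pos: [399.8, 258.3, 249.6]
eef_rot: [-0.013, 0.807, 0.596]
wrist_force: [0.9, 0.3, -1.9]
finger_gap: 15.8
```

```bash
python3 - <<'E'
from m import *
from pose import show
show()
im,d,p=cam('scene'); np.savez('scene2.npz',im=im,W=pts(d,p)); cv2.imwrite('pics/s2.png',cv2.resize(im[150:360,300:560],None,fx=3,fy=2.8))
E
```

```text
t 7.4 pos [399.8 258.3 249.6] xaxis [ 0.572  0.388 -0.722] jaw [0.59  0.417 0.691] jawdeg 35.22 j [ 0.44 -0.24  2.19  0.25  0.45 -0.35] F [ 0.9  0.3 -1.9] gap 15.8
```

View pics/s2.png

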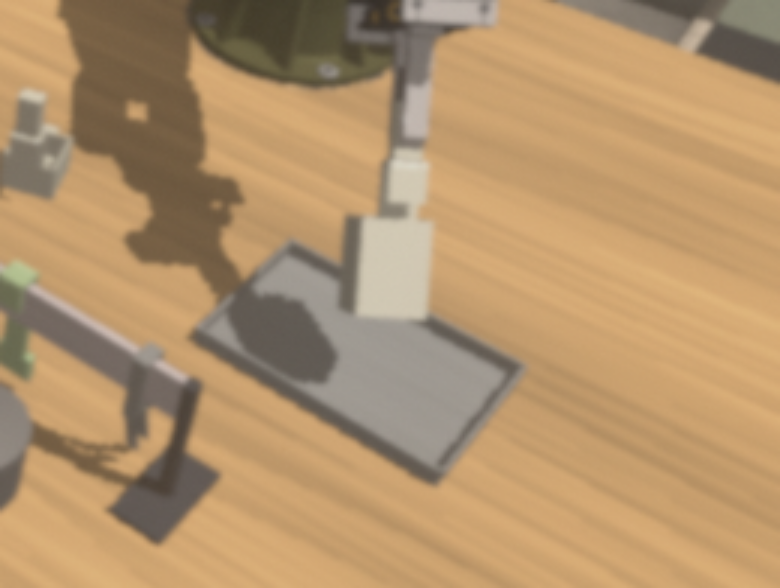

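Cup is tipped over the tray (crop (390,260)); the spout projects into the tray. Holding.

Request:
jog_arm --moves '[[[1, 1, -0.4, 0.6, -0.9, 0], [0, 0, -0.4, 0, 0, 0], [0, 0, -0.4, 0, 0, 0], [0, 0, -0.4, 0, 0, 0], [0, 0, -0.4, 0, 0, 0]]]'

```text
clock: 7.95
eef_pos: [398.6, 257.8, 246.4]
eef_rot: [-0.014, 0.791, 0.597]
wrist_force: [-0.4, -1.8, -1.6]
finger_gap: 15.9
```

Request:
jog_arm --moves '[[[0, 0, -0.4, 0, 0, 0], [0, 0, -0.4, 0, 0, 0], [0, 0, -0.4, 0, 0, 0], [0, 0, -0.4, 0, 0, 0], [0, 0, -0.4, 0, 0, 0]]]'

```text
clock: 8.45
eef_pos: [398.7, 257.9, 244.3]
eef_rot: [-0.014, 0.792, 0.597]
wrist_force: [-0.1, -0.2, -0.5]
finger_gap: 16.2
```

```bash
python3 - <<'E'
from m import *
from pose import show
s,Rm=show()
im,W=load('scene',2); P=W[150:360,300:560].reshape(-1,3)
# expressed in cup frame: origin at TCP; cup x = jaw, cup z = -xaxis
M=np.array([[.59,.417,.691],[-.576,.817,0],[-.572,-.388,.722]])
Q=(P-np.array([399.8,258.3,249.6]))@M.T
k=(Q[:,2]<-70)&(Q[:,2]>-170)&(abs(Q[:,1])<35)&(abs(Q[:,0]+35)<60)
Q=Q[k]; print(len(Q),st(Q))
B=Q[(Q[:,0]>-15)&(Q[:,0]<5)&(Q[:,2]>-155)]; print('back plate slope x(z): deg',np.degrees(np.arctan(np.polyfit(B[:,2],B[:,0],1))),len(B))
E
```

```text
t 8.45 pos [398.7 257.9 244.3] xaxis [ 0.581  0.395 -0.712] jaw [0.581 0.412 0.702] jawdeg 35.34 j [ 0.44 -0.24  2.21  0.28  0.42 -0.38] F [-0.1 -0.2 -0.5] gap 16.2
1099 [[-57.3, -28.6, -162.4], [-7.4, -6.4, -119.4], [-2.9, 26.5, -74.0]]
back plate slope x(z): deg [ -0.17341489 -82.21932589] 825
```

Request:
jog_arm --moves '[[[0, 0, 0, 0, 0, 0], [0, 0, 0, 0, 0, 0], [0, 0, 0, 0, 0, 0], [0, 0, 0, 0, 0, 0], [0, 0, 0, 0, 0, 0]]]'

```text
clock: 8.95
eef_pos: [398.7, 257.9, 244.2]
eef_rot: [-0.014, 0.792, 0.597]
wrist_force: [-0.1, -0.4, -1.5]
finger_gap: 15.9
```

Request:
jog_arm --moves '[[[0, 0, 0, 0, 0, 0], [0, 0, 0, 0, 0, 0], [0, 0, 0, 0, 0, 0], [0, 0, 0, 0, 0, 0], [0, 0, 0, 0, 0, 0]]]'

```text
clock: 9.45
eef_pos: [398.7, 257.9, 244.2]
eef_rot: [-0.014, 0.792, 0.597]
wrist_force: [0.5, 1.1, -1.2]
finger_gap: 15.8
```

Request:
jog_arm --moves '[[[0, 0, 0, 0, 0, 0], [0, 0, 0, 0, 0, 0], [0, 0, 0, 0, 0, 0], [0, 0, 0, 0, 0, 0], [0, 0, 0, 0, 0, 0]]]'

```text
clock: 9.95
eef_pos: [398.7, 257.9, 244.3]
eef_rot: [-0.014, 0.792, 0.597]
wrist_force: [-0.1, -0.4, -2.1]
finger_gap: 15.8
```

Request:
jog_arm --moves '[[[0, 0, 0, 0, 0, 0], [0, 0, 0, 0, 0, 0], [0, 0, 0, 0, 0, 0], [0, 0, 0, 0, 0, 0], [0, 0, 0, 0, 0, 0]]]'

```text
clock: 10.45
eef_pos: [398.7, 257.9, 244.2]
eef_rot: [-0.014, 0.792, 0.597]
wrist_force: [-0.3, 0.2, -1.6]
finger_gap: 16.1
```

Request:
jog_arm --moves '[[[0, 0, 0, 0, 0, 0], [0, 0, 0, 0, 0, 0], [0, 0, 0, 0, 0, 0], [0, 0, 0, 0, 0, 0], [0, 0, 0, 0, 0, 0]]]'

```text
clock: 10.95
eef_pos: [398.7, 257.9, 244.2]
eef_rot: [-0.014, 0.792, 0.597]
wrist_force: [-0.2, 0.3, -2.2]
finger_gap: 15.7
```

Request:
jog_arm --moves '[[[0, 0, 0, 0, 0, 0], [0, 0, 0, 0, 0, 0], [0, 0, 0, 0, 0, 0], [0, 0, 0, 0, 0, 0], [0, 0, 0, 0, 0, 0]]]'

```text
clock: 11.45
eef_pos: [398.7, 257.9, 244.2]
eef_rot: [-0.014, 0.792, 0.597]
wrist_force: [0.6, -0.2, -0.9]
finger_gap: 16.1
```

Request:
jog_arm --moves '[[[0, 0, 0, 0, 0, 0], [0, 0, 0, 0, 0, 0], [0, 0, 0, 0, 0, 0], [0, 0, 0, 0, 0, 0], [0, 0, 0, 0, 0, 0]]]'

```text
clock: 11.95
eef_pos: [398.7, 257.9, 244.2]
eef_rot: [-0.014, 0.792, 0.597]
wrist_force: [-0.5, 0.7, -1.8]
finger_gap: 15.7
```

Request:
jog_arm --moves '[[[0, 0, 0, 0, 0, 0], [0, 0, 0, 0, 0, 0], [0, 0, 0, 0, 0, 0], [0, 0, 0, 0, 0, 0], [0, 0, 0, 0, 0, 0]]]'

```text
clock: 12.45
eef_pos: [398.7, 257.9, 244.2]
eef_rot: [-0.014, 0.792, 0.597]
wrist_force: [0.2, 0.2, -2.6]
finger_gap: 15.8
```

Request:
jog_arm --moves '[[[0, 0, 0, 0, 0, 0], [0, 0, 0, 0, 0, 0], [0, 0, 0, 0, 0, 0], [0, 0, 0, 0, 0, 0], [0, 0, 0, 0, 0, 0]]]'

```text
clock: 12.95
eef_pos: [398.7, 257.9, 244.2]
eef_rot: [-0.014, 0.792, 0.597]
wrist_force: [-0.4, -0.4, -1.3]
finger_gap: 16.0
```

Request:
jog_arm --moves '[[[0, 0, 0, 0, 0, 0], [0, 0, 0, 0, 0, 0], [0, 0, 0, 0, 0, 0], [0, 0, 0, 0, 0, 0], [0, 0, 0, 0, 0, 0]]]'

```text
clock: 13.45
eef_pos: [398.7, 257.9, 244.2]
eef_rot: [-0.014, 0.792, 0.597]
wrist_force: [0.1, -0.6, -0.5]
finger_gap: 16.2
```

```bash
python3 - <<'E'
from m import *
from pose import show
show()
im,d,p=cam('top'); W=pts(d,p)
T=W[200:330,85:225].reshape(-1,3);T=T[(T[:,2]>9)&(T[:,2]<40)]; print(st(T))
S=W[220:310,240:320].reshape(-1,3); S=S[abs(S[:,2]-145)<5]; print('short',len(S), S.mean(0) if len(S) else '')
E
```

```text
t 13.45 pos [398.7 257.9 244.2] xaxis [ 0.581  0.395 -0.712] jaw [0.581 0.412 0.702] jawdeg 35.34 j [ 0.44 -0.24  2.21  0.28  0.42 -0.38] F [ 0.1 -0.6 -0.5] gap 16.2
[[405.1, 197.9, 9.2], [517.3, 311.5, 19.2], [632.5, 441.1, 25.9]]
short 58 [455.3280844  -64.51742574 144.96269008]
```

```bash
python3 - <<'E'
from m import *
im,d,p=cam('top'); W=pts(d,p); np.savez('top3.npz',im=im,W=W); cv2.imwrite('pics/t3.png',cv2.resize(im[150:340,80:340],None,fx=3,fy=3))
E
```

```text
(no output)
```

View pics/t3.png

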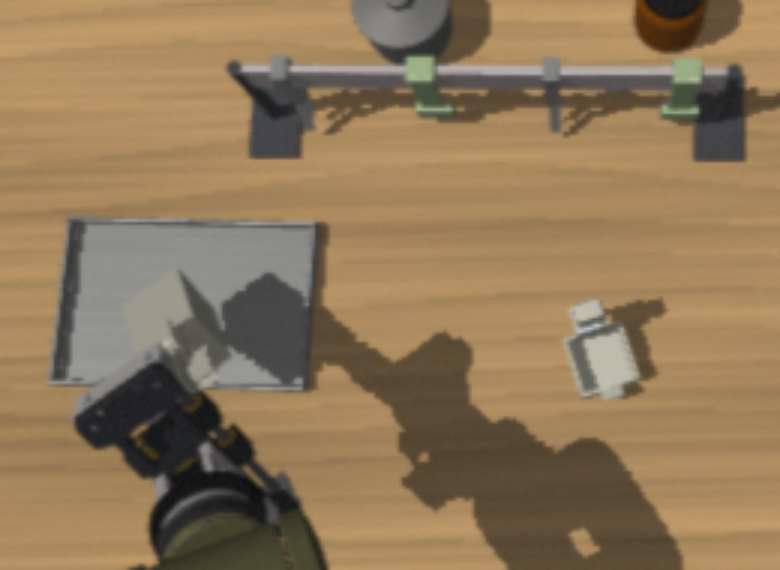

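The tray was knocked: its top-view corners went from (112,240)/(107,294) to (103,223)/(97,278). I'll get its new rectangle and check the spout against it.

```bash
python3 - <<'E'
from m import *
im,W=load('top',3)
def tray(W,b,nm):
    P=W[b[2]:b[3],b[0]:b[1]].reshape(-1,3)
    P=P[(P[:,2]>14)&(P[:,2]<27)&(P[:,0]<570)&(P[:,1]>150)]; print(nm,len(P),st(P),cv2.minAreaRect(P[:,:2].astype(np.float32)))
tray(load('top',0)[1],(85,225,215,320),'top0')
tray(W,(85,225,215,320),'top3')
for k in(0,2): tray(load('scene',k)[1],(330,500,220,340),'scene%d'%k)
im,d,p=cam('scene'); tray(pts(d,p),(330,500,220,340),'scene now')
# corners by rays onto z=22
p=manip.camera_params('top'); M=cv2.Rodrigues(p['rvec'])[0]; C=-M.T@p['tvec']
for u,v in((102.7,222.7),(186,225),(181.7,280),(96.7,278)):
    r=M.T@np.array([(u-p['cx'])/p['fx'],(v-p['cy'])/p['fy'],1]); print((C+r*(22-C[2])/r[2]).round(0))
E
```

```text
top0 489 [[357.7, 171.6, 14.7], [445.0, 300.9, 21.1], [524.8, 414.7, 26.4]] ((441.41790771484375, 293.8302917480469), (241.85401916503906, 160.46644592285156), 87.30464935302734)
top3 416 [[405.0, 198.2, 14.9], [502.8, 305.2, 20.9], [569.4, 441.8, 25.8]] ((488.08099365234375, 320.3143615722656), (242.21405029296875, 160.19619750976562), 87.43909454345703)
scene0 717 [[358.4, 177.5, 14.2], [461.6, 306.1, 20.3], [526.8, 418.1, 24.9]] ((440.4638366699219, 297.23211669921875), (239.958740234375, 167.78500366210938), 86.90644073486328)
scene2 644 [[357.9, 176.9, 14.4], [495.5, 327.4, 20.1], [527.0, 418.3, 25.1]] ((441.6585693359375, 297.2290954589844), (240.24960327148438, 164.91827392578125), 87.04975891113281)
scene now 677 [[405.1, 202.8, 14.3], [479.5, 318.0, 20.4], [569.4, 444.7, 25.3]] ((487.47894287109375, 323.78173828125), (239.94248962402344, 165.92227172851562), 86.76171112060547)
[571. 434.  22.]
[558. 193.  22.]
[401. 202.  22.]
[414. 441.  22.]
```

Tray moved +47 x, +27 y during the hold, leaving the spout at its edge. I'll follow it and hold the full five seconds again.

Request:
jog_arm --moves '[[[8, 4, 0, 0, 0, 0], [14, 7, 0, 0, 0, 0], [14, 7, 0, 0, 0, 0], [10, 6, 0, 0, 0, 0], [5, 3, 0, 0, 0, 0]]]'

```text
clock: 14.1
eef_pos: [453.3, 286.7, 244.5]
eef_rot: [-0.015, 0.791, 0.596]
wrist_force: [0.4, -0.1, -1.6]
finger_gap: 16.4
```

Request:
jog_arm --moves '[[[0, 0, 0, 0, 0, 0], [0, 0, 0, 0, 0, 0], [0, 0, 0, 0, 0, 0], [0, 0, 0, 0, 0, 0], [0, 0, 0, 0, 0, 0]]]'

```text
clock: 14.6
eef_pos: [453.1, 286.6, 244.1]
eef_rot: [-0.014, 0.792, 0.597]
wrist_force: [0.7, -0.2, -1.6]
finger_gap: 15.9
```

```bash
python3 pose.py
```

```text
t 14.6 pos [453.1 286.6 244.1] xaxis [ 0.581  0.395 -0.711] jaw [0.58  0.412 0.703] jawdeg 35.35 j [ 0.45 -0.08  2.07  0.28  0.39 -0.38] F [ 0.7 -0.2 -1.6] gap 15.9
```

Hold until about 19.6.

Request:
jog_arm --moves '[[[0, 0, 0, 0, 0, 0], [0, 0, 0, 0, 0, 0], [0, 0, 0, 0, 0, 0], [0, 0, 0, 0, 0, 0], [0, 0, 0, 0, 0, 0]]]'

```text
clock: 15.1
eef_pos: [452.9, 286.5, 244.4]
eef_rot: [-0.014, 0.791, 0.597]
wrist_force: [-0.3, 0.4, -1.5]
finger_gap: 16.1
```

Request:
jog_arm --moves '[[[0, 0, 0, 0, 0, 0], [0, 0, 0, 0, 0, 0], [0, 0, 0, 0, 0, 0], [0, 0, 0, 0, 0, 0], [0, 0, 0, 0, 0, 0]]]'

```text
clock: 15.6
eef_pos: [452.9, 286.5, 244.4]
eef_rot: [-0.014, 0.791, 0.597]
wrist_force: [-0.9, 0.0, -1.8]
finger_gap: 15.9
```

Request:
jog_arm --moves '[[[0, 0, 0, 0, 0, 0], [0, 0, 0, 0, 0, 0], [0, 0, 0, 0, 0, 0], [0, 0, 0, 0, 0, 0], [0, 0, 0, 0, 0, 0]]]'

```text
clock: 16.1
eef_pos: [452.9, 286.5, 244.4]
eef_rot: [-0.014, 0.791, 0.597]
wrist_force: [-0.0, -0.7, -2.2]
finger_gap: 16.2
```

Request:
jog_arm --moves '[[[0, 0, 0, 0, 0, 0], [0, 0, 0, 0, 0, 0], [0, 0, 0, 0, 0, 0], [0, 0, 0, 0, 0, 0], [0, 0, 0, 0, 0, 0]]]'

```text
clock: 16.6
eef_pos: [452.9, 286.5, 244.4]
eef_rot: [-0.014, 0.791, 0.597]
wrist_force: [-1.1, -0.4, -2.5]
finger_gap: 15.8
```

Request:
jog_arm --moves '[[[0, 0, 0, 0, 0, 0], [0, 0, 0, 0, 0, 0], [0, 0, 0, 0, 0, 0], [0, 0, 0, 0, 0, 0], [0, 0, 0, 0, 0, 0]]]'

```text
clock: 17.1
eef_pos: [452.9, 286.5, 244.4]
eef_rot: [-0.014, 0.791, 0.597]
wrist_force: [0.5, 0.5, -0.6]
finger_gap: 15.9
```

Request:
jog_arm --moves '[[[0, 0, 0, 0, 0, 0], [0, 0, 0, 0, 0, 0], [0, 0, 0, 0, 0, 0], [0, 0, 0, 0, 0, 0], [0, 0, 0, 0, 0, 0]]]'

```text
clock: 17.6
eef_pos: [452.9, 286.5, 244.4]
eef_rot: [-0.014, 0.791, 0.597]
wrist_force: [-0.7, -0.3, -1.8]
finger_gap: 16.0
```

Request:
jog_arm --moves '[[[0, 0, 0, 0, 0, 0], [0, 0, 0, 0, 0, 0], [0, 0, 0, 0, 0, 0], [0, 0, 0, 0, 0, 0], [0, 0, 0, 0, 0, 0]]]'

```text
clock: 18.1
eef_pos: [452.9, 286.5, 244.4]
eef_rot: [-0.014, 0.791, 0.597]
wrist_force: [0.4, -0.9, -1.5]
finger_gap: 15.8
```

Request:
jog_arm --moves '[[[0, 0, 0, 0, 0, 0], [0, 0, 0, 0, 0, 0], [0, 0, 0, 0, 0, 0], [0, 0, 0, 0, 0, 0], [0, 0, 0, 0, 0, 0]]]'

```text
clock: 18.6
eef_pos: [452.9, 286.5, 244.4]
eef_rot: [-0.014, 0.791, 0.597]
wrist_force: [1.0, -0.0, -1.8]
finger_gap: 15.7
```

Request:
jog_arm --moves '[[[0, 0, 0, 0, 0, 0], [0, 0, 0, 0, 0, 0], [0, 0, 0, 0, 0, 0], [0, 0, 0, 0, 0, 0], [0, 0, 0, 0, 0, 0]]]'

```text
clock: 19.1
eef_pos: [452.9, 286.5, 244.4]
eef_rot: [-0.014, 0.791, 0.597]
wrist_force: [-0.7, -0.6, -1.1]
finger_gap: 15.8
```

Request:
jog_arm --moves '[[[0, 0, 0, 0, 0, 0], [0, 0, 0, 0, 0, 0], [0, 0, 0, 0, 0, 0], [0, 0, 0, 0, 0, 0], [0, 0, 0, 0, 0, 0]]]'

```text
clock: 19.6
eef_pos: [452.9, 286.5, 244.4]
eef_rot: [-0.014, 0.791, 0.597]
wrist_force: [0.2, -0.9, -1.3]
finger_gap: 16.1
```

```bash
python3 - <<'E'
from m import *
from pose import show
show()
im,d,p=cam('top'); W=pts(d,p)
P=W[200:320,85:225].reshape(-1,3)
P=P[(P[:,2]>14)&(P[:,2]<27)&(P[:,0]<570)&(P[:,1]>150)]; print(len(P),st(P))
E
```

```text
t 19.6 pos [452.9 286.5 244.4] xaxis [ 0.582  0.395 -0.711] jaw [0.58  0.411 0.703] jawdeg 35.35 j [ 0.45 -0.08  2.07  0.28  0.39 -0.38] F [ 0.2 -0.9 -1.3] gap 16.1
357 [[404.8, 197.6, 14.4], [518.2, 266.8, 20.7], [569.1, 441.1, 25.8]]
```

Request:
jog_arm --moves '[[[3, 2, 0, -1.5, 2.2, 0], [6, 4, 0, -2.5, 3.7, 0], [6, 4, 0, -2.5, 3.7, 0], [6, 4, 0, -2.5, 3.7, 0], [6, 4, 0, -2.5, 3.7, 0]]]'

```text
clock: 20.15
eef_pos: [479.5, 303.7, 244.1]
eef_rot: [-0.016, 1.162, 0.593]
wrist_force: [-0.5, -0.1, -2.5]
finger_gap: 16.2
```

Request:
jog_arm --moves '[[[5, 4, 0, -2.5, 3.7, 0], [4, 2, 0, -2.5, 3.7, 0], [0, 0, 0, -2.5, 3.7, 0], [0, 0, 0, -2.5, 3.7, 0], [0, 0, 0, -2.5, 3.7, 0]]]'

```text
clock: 20.65
eef_pos: [490.1, 310.7, 244.8]
eef_rot: [-0.242, 1.565, 0.367]
wrist_force: [-0.7, -0.2, -2.4]
finger_gap: 16.0
```

```bash
python3 pose.py
```

```text
t 20.65 pos [490.1 310.7 244.8] xaxis [ 0.006  0.002 -1.   ] jaw [0.82  0.572 0.006] jawdeg 34.89 j [ 0.5   0.35  1.41 -0.    1.38 -0.11] F [-0.7 -0.2 -2.4] gap 16.0
```

Levelled over the tray. Now to a hover in front of the gap at y≈140 (between tweezers at 203 and scraper at 77).

Request:
jog_arm --moves '[[[0, 0, 0, 0, 0, 0], [0, 0, 0, 0, 0, 0], [0, 0, 0, 0, 0, 0], [3, -8, 4, 0, 0, -2], [8, -15, 4, 0, 0, -4]]]'

```text
clock: 21.15
eef_pos: [501.1, 288.1, 252.0]
eef_rot: [-0.093, 1.561, 0.409]
wrist_force: [0.0, -0.7, -2.1]
finger_gap: 15.9
```

Request:
jog_arm --moves '[[[12, -20, 0, 0, 0, -4.5], [14, -20, 0, 0, 0, -4.5], [14, -20, 0, 0, 0, -4.5], [14, -20, 0, 0, 0, -4.5], [12, -20, 0, 0, 0, -4.5]]]'

```text
clock: 21.65
eef_pos: [568.8, 182.0, 256.3]
eef_rot: [0.001, 1.551, 0.086]
wrist_force: [0.1, 0.3, -2.1]
finger_gap: 15.6
```

Request:
jog_arm --moves '[[[12, -18, 0, 0, 0, -4], [8, -10, 0, 0, 0, -2], [4, -5, 0, 0, 0, -1], [0, 0, 0, 0, 0, 0], [0, 0, 0, 0, 0, 0]]]'

```text
clock: 22.15
eef_pos: [594.2, 144.1, 258.2]
eef_rot: [0.048, 1.546, -0.002]
wrist_force: [-0.2, -0.3, -1.3]
finger_gap: 16.1
```

```bash
cat > bar.py <<'E'
from m import *
from pose import show
s,Rm=show()
n=sys.argv[1]
im,d,p=cam('wrist'); W=wpts(d,p); np.savez(f'w{n}.npz',im=im,W=W); cv2.imwrite(f'pics/w{n}.png',im)
P=W.reshape(-1,3)
g=(abs(P[:,2]-160)<8)&(abs(P[:,0]-667)<40)&(abs(P[:,1])<260); B=P[g]
t=im.reshape(-1,3)[g].astype(int)
# bar-only slices along y: edges in x
for y in range(-200,221,20):
    q=B[abs(B[:,1]-y)<6]
    if len(q)>15: print(y,len(q),np.percentile(q[:,0],[3,50,97]).round(1),np.median(q[:,2]).round(1), np.percentile(q[:,2],97).round(1))
E
python3 bar.py 4
```

```text
t 22.15 pos [594.2 144.1 258.2] xaxis [ 0.024 -0.    -1.   ] jaw [ 0.998 -0.05   0.024] jawdeg -2.89 j [ 0.18  0.4   1.3  -0.    1.41  0.23] F [-0.2 -0.3 -1.3] gap 16.1
100 134 [665.7 668.4 673.4] 159.2 160.4
120 148 [666.2 669.6 674.3] 159.3 160.6
140 150 [666.9 670.5 675. ] 159.5 160.6
160 161 [667.5 670.7 675.5] 159.4 160.8
180 159 [668.5 671.5 676.2] 159.3 160.7
200 371 [662.7 672.  683.8] 163.6 165.0
220 172 [669.9 673.1 677.6] 159.4 160.7
```

View pics/w4.png

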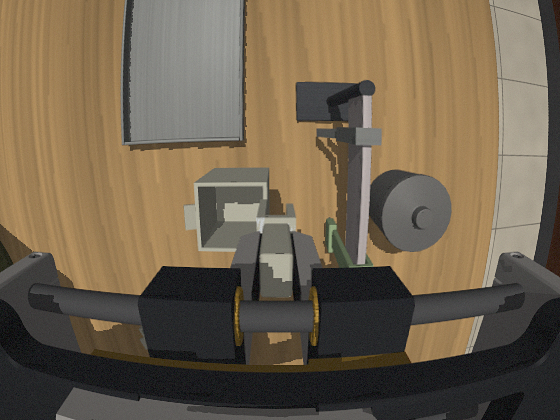

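Wrist view shows bar (358,180), tweezers (355,135), scraper (345,245), the held cup (235,210), container (410,210). Bar at y=140: centre x≈671, top 160, yaw −2.0°.

```bash
python3 - <<'E'
from m import *
im,W=load('w',4) 
P=W.reshape(-1,3); C=im.reshape(-1,3).astype(int)
g=(P[:,2]>162.2)&(P[:,2]<168)&(P[:,0]>650)&(P[:,0]<690); Q=P[g]
for a,b in((180,225),(50,110)):
    q=Q[(Q[:,1]>a)&(Q[:,1]<b)]; print(a,len(q),st(q))
g=(P[:,2]<130)&(P[:,2]>25)&(P[:,0]>635)&(P[:,0]<664)&(P[:,1]>40)&(P[:,1]<230); q=P[g]; 
for a,b in((180,230),(40,120)):
    k=q[(q[:,1]>a)&(q[:,1]<b)]; print('low',a,len(k),st(k))
# held cup
g=(P[:,0]>520)&(P[:,0]<600)&(abs(P[:,1]-144)<50)&(P[:,2]>165)&(P[:,2]<190); k=P[g]; print('rim',st(k),cv2.minAreaRect(k[:,:2].astype(np.float32)))
E
```

```text
180 436 [[662.8, 196.3, 162.4], [673.1, 202.9, 163.7], [684.3, 209.4, 165.1]]
50 45 [[657.9, 89.9, 162.2], [668.9, 90.9, 164.0], [678.6, 91.9, 165.9]]
low 180 312 [[651.0, 197.1, 28.9], [662.1, 203.6, 71.2], [663.6, 210.0, 128.6]]
low 40 496 [[657.8, 64.2, 36.3], [659.8, 84.6, 72.3], [663.6, 97.4, 127.2]]
rim [[524.6, 118.9, 166.0], [537.8, 153.2, 176.3], [588.9, 174.2, 180.1]] ((555.526123046875, 145.95455932617188), (56.7929801940918, 65.62835693359375), 86.91012573242188)
```

Request:
jog_arm --moves '[[[8, -1, 0, 0, 0.7, 0.5], [16, -1, 0, 0, 0.7, 0.4], [20, -1, -2, 0, 0, 0], [16, -1, -2, 0, 0, 0], [8, 0, -2, 0, 0, 0]]]'

```text
clock: 22.7
eef_pos: [662.1, 144.6, 253.5]
eef_rot: [1.094, 1.57, 1.069]
wrist_force: [-0.0, -0.4, -1.3]
finger_gap: 16.0
```

Request:
jog_arm --moves '[[[0, 0, 0, 0, 0, 0], [0, 0, 0, 0, 0, 0]]]'

```text
clock: 22.9
eef_pos: [661.7, 145.6, 252.6]
eef_rot: [2.282, 1.57, 2.258]
wrist_force: [-0.5, -0.5, -2.0]
finger_gap: 16.3
```

```bash
python3 pose.py
```

```text
t 22.9 pos [661.7 145.6 252.6] xaxis [-0.001  0.001 -1.   ] jaw [ 1.    -0.023 -0.001] jawdeg -1.33 j [0.16 0.58 1.06 0.   1.5  0.19] F [-0.5 -0.5 -2. ] gap 16.3
```

Request:
jog_arm --moves '[[[5, 0, -1, 0, 0, -0.3], [4.5, 0.5, -1, 0, 0, -0.3], [0, 0, 0, 0, 0, 0], [0, 0, 0, 0, 0, 0]]]'

```text
clock: 23.3
eef_pos: [670.9, 146.8, 251.5]
eef_rot: [1.516, 1.57, 1.482]
wrist_force: [0.4, -0.3, -1.3]
finger_gap: 15.8
```

```bash
python3 bar.py 5; python3 - <<'E'
from m import *
im,W=load('w',5); P=W.reshape(-1,3)
# hook block of the held cup: fingers/handle region rows
for z0,z1 in((205,225),(218,224),(195,205),(165,178)):
    g=(abs(P[:,0]-671)<30)&(abs(P[:,1]-146)<25)&(P[:,2]>z0)&(P[:,2]<z1); 
    if g.sum()>5: print(z0,z1,g.sum(),st(P[g]))
cv2.imwrite('pics/w5c.png',cv2.resize(im[100:300,180:420],None,fx=3,fy=3))
E
```

```text
t 23.3 pos [670.9 146.8 251.5] xaxis [ 0.     0.001 -1.   ] jaw [ 0.999 -0.034  0.   ] jawdeg -1.93 j [0.16 0.61 1.02 0.   1.51 0.2 ] F [ 0.4 -0.3 -1.3] gap 15.8
0 62 [663.6 666.6 669.7] 159.6 160.9
20 70 [664.4 667.4 671.2] 159.3 160.2
120 97 [627.4 632.7 638.2] 160.6 167.2
160 155 [667.8 671.8 675.5] 159.5 160.8
180 308 [629.5 668.7 676.4] 159.5 166.2
200 409 [663.3 673.4 683.8] 163.6 164.8
220 174 [670.  673.9 677.8] 159.6 161.0
205 225 529 [[658.8, 152.7, 206.8], [670.5, 159.7, 221.4], [682.5, 161.8, 224.1]]
218 224 409 [[658.8, 152.5, 219.0], [670.5, 159.0, 221.6], [682.5, 161.8, 223.1]]
195 205 63 [[659.1, 157.9, 195.3], [663.8, 161.3, 201.0], [682.5, 162.0, 204.7]]
165 178 63 [[659.4, 160.7, 170.3], [662.4, 164.8, 171.9], [663.9, 170.7, 177.6]]
```

View pics/w5c.png

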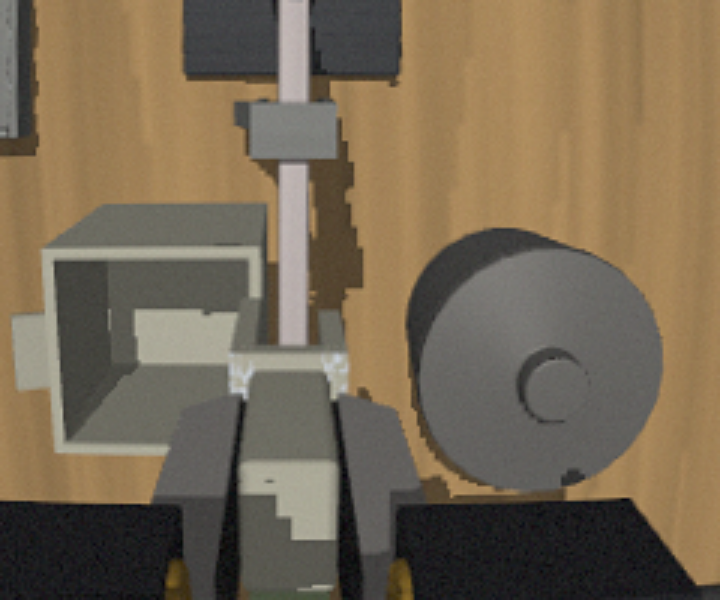

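Crop shows the bar (293,250) running into the open slot between back plate (255,310) and hook tip (335,325), slightly right of centre; I'll shift +0.7 mm and go down.

Request:
jog_arm --moves '[[[0.7, 0, -6, 0, 0, 0], [0, 0, -10, 0, 0, 0], [0, 0, -10, 0, 0, 0], [0, 0, -8, 0, 0, 0], [0, 0, -5, 0, 0, 0]]]'

```text
clock: 23.85
eef_pos: [671.2, 146.6, 209.1]
eef_rot: [1.737, 1.57, 1.703]
wrist_force: [-0.3, 0.4, -1.4]
finger_gap: 16.1
```

```bash
python3 pose.py
```

```text
t 23.85 pos [671.2 146.6 209.1] xaxis [-0.     0.001 -1.   ] jaw [ 0.999 -0.034 -0.   ] jawdeg -1.93 j [0.16 0.63 1.09 0.   1.43 0.19] F [-0.3  0.4 -1.4] gap 16.1
```

Request:
jog_arm --moves '[[[0, 0, -3, 0, 0, 0], [0, 0, -2, 0, 0, 0], [0, 0, -2, 0, 0, 0], [0, 0, -1, 0, 0, 0], [0, 0, 0, 0, 0, 0]]]'

```text
clock: 24.35
eef_pos: [671.1, 146.6, 199.7]
eef_rot: [2.318, 1.569, 2.284]
wrist_force: [-0.7, 0.6, -2.6]
finger_gap: 16.2
```

Request:
jog_arm --moves '[[[0, 0, -1, 0, 0, 0], [0, 0, -1, 0, 0, 0], [0, 0, -0.7, 0, 0, 0]]]'

```text
clock: 24.65
eef_pos: [671.3, 146.6, 197.5]
eef_rot: [1.416, 1.57, 1.382]
wrist_force: [0.3, 0.6, -1.5]
finger_gap: 16.2
```

Request:
jog_arm --moves '[[[0, 0, -0.6, 0, 0, 0], [0, 0, -0.6, 0, 0, 0]]]'

```text
clock: 24.85
eef_pos: [671.3, 146.6, 196.3]
eef_rot: [1.323, 1.569, 1.289]
wrist_force: [1.2, 0.1, -0.4]
finger_gap: 15.5
```

Request:
jog_arm --moves '[[[0, 0, -0.5, 0, 0, 0], [0, 0, -0.4, 0, 0, 0]]]'

```text
clock: 25.05
eef_pos: [671.4, 146.6, 195.5]
eef_rot: [1.249, 1.569, 1.215]
wrist_force: [-1.4, 0.2, 2.2]
finger_gap: 15.9
```

Request:
jog_arm --moves '[[[0, 0, -0.4, 0, 0, 0], [0, 0, 0, 0, 0, 0]]]'

```text
clock: 25.25
eef_pos: [671.4, 146.7, 195.6]
eef_rot: [0.962, 1.569, 0.928]
wrist_force: [0.6, -0.7, -1.4]
finger_gap: 15.5
```

Request:
jog_arm --moves '[[[0, 0, -0.8, 0, 0, 0], [0, 0, -0.4, 0, 0, 0], [0, 0, -0.2, 0, 0, 0]]]'

```text
clock: 25.55
eef_pos: [671.5, 146.7, 195.5]
eef_rot: [0.613, 1.568, 0.58]
wrist_force: [-1.1, -0.9, 1.8]
finger_gap: 15.9
```

Contact on the bar at 195.5 (expected 195.3), a light ~3 N. Release.

Request:
jog_arm --moves '[[[0, 0, 0, 0, 0, 0], [0, 0, 0, 0, 0, 0], [0, 0, 0, 0, 0, 0], [0, 0, 0, 0, 0, 0], [0, 0, 0, 0, 0, 0]]]' --gripper -0.2

```text
clock: 26.05
eef_pos: [671.6, 146.7, 194.7]
eef_rot: [0.717, 1.568, 0.683]
wrist_force: [-1.3, -0.4, 0.6]
finger_gap: 37.6
```

```bash
python3 pose.py
```

```text
t 26.05 pos [671.6 146.7 194.7] xaxis [ 0.002  0.002 -1.   ] jaw [ 0.999 -0.034  0.002] jawdeg -1.93 j [0.16 0.64 1.11 0.   1.4  0.19] F [-1.3 -0.4  0.6] gap 37.6
```

Request:
jog_arm --moves '[[[0, 0, 5, 0, 0, 0], [0, 0, 15, 0, 0, 0], [0, 0, 30, 0, 0, 0], [0, 0, 35, 0, 0, 0], [0, 0, 20, 0, 0, 0]]]'

```text
clock: 26.55
eef_pos: [670.2, 146.4, 304.1]
eef_rot: [2.688, 1.569, 2.654]
wrist_force: [-0.8, -0.5, 0.1]
finger_gap: 37.5
```

```bash
cat > chk.py <<'E'
from m import *
from pose import show
show()
n=sys.argv[1]
for c in('top','scene'):
    im,d,p=cam(c); W=pts(d,p); np.savez(f'{c}{n}.npz',im=im,W=W); cv2.imwrite(f'pics/{c}{n}.png',im)
    P=W.reshape(-1,3); g=(P[:,2]>162)&(P[:,2]<235)&(abs(P[:,0]-669)<25)
    for a,b in((195,225),(115,175),(60,95),(-10,50),(-60,-20),(-180,-130)):
        q=P[g&(P[:,1]>a)&(P[:,1]<b)]
        if len(q)>8: print(c,a,len(q),st(q))
    q=P[(abs(P[:,2]-145)<5)&(P[:,0]<500)&(P[:,0]>400)&(abs(P[:,1]+64)<60)]
    if len(q)>9: print(c,'short',len(q),q.mean(0).round(1),cv2.minAreaRect(q[:,:2].astype(np.float32)))
    P=P[(P[:,2]>14)&(P[:,2]<27)&(P[:,0]<600)&(P[:,0]>300)&(P[:,1]>150)]; print('tray',st(P))
E
python3 chk.py 6
```

```text
t 26.55 pos [670.2 146.4 304.1] xaxis [-0.002  0.001 -1.   ] jaw [ 0.999 -0.034 -0.002] jawdeg -1.93 j [0.16 0.59 0.93 0.   1.62 0.2 ] F [-0.8 -0.5  0.1] gap 37.5
top 115 52 [[655.5, 119.3, 162.1], [664.6, 133.1, 171.2], [679.5, 137.3, 216.9]]
top 60 76 [[656.8, 65.6, 162.3], [667.0, 77.5, 165.4], [678.4, 89.7, 170.2]]
top -10 13 [[663.0, -9.3, 162.1], [667.1, 11.1, 162.6], [669.3, 45.3, 164.9]]
top -60 41 [[655.5, -47.5, 162.3], [666.4, -36.4, 164.5], [675.1, -22.7, 168.4]]
top -180 79 [[649.3, -168.9, 162.3], [660.0, -156.7, 165.2], [672.0, -139.0, 168.4]]
top short 60 [455.2 -64.6 144.8] ((455.39105224609375, -64.59015655517578), (15.694709777832031, 23.55426597595215), 17.417604446411133)
tray [[411.9, 373.1, 14.4], [485.2, 434.6, 20.7], [572.9, 442.6, 26.0]]
scene 195 56 [[662.9, 197.6, 162.4], [674.0, 204.6, 164.6], [685.6, 210.9, 167.1]]
scene 115 308 [[655.3, 134.5, 163.0], [670.8, 151.1, 191.2], [680.7, 162.7, 217.6]]
scene 60 88 [[657.5, 67.8, 162.5], [669.1, 81.3, 165.4], [680.3, 93.3, 168.2]]
scene -10 11 [[664.3, -2.7, 162.0], [667.2, 27.7, 162.4], [671.9, 40.7, 163.7]]
scene -60 48 [[654.4, -55.7, 162.5], [665.5, -33.2, 164.5], [676.4, -24.4, 166.9]]
scene -180 72 [[649.1, -172.4, 162.2], [660.3, -152.3, 165.4], [671.4, -139.7, 168.2]]
tray [[405.1, 203.4, 14.4], [511.1, 330.6, 20.3], [573.5, 444.6, 25.3]]
```

Tall cup hangs (handle top z≈217, tools in place). Next, the short cup: still at (455,-64.5), yaw 17.5°.

Request:
jog_arm --moves '[[[-25, -22, 0, 0, 0, 2], [-38, -36, 0, 0, 0, 4], [-38, -36, -5, 0, 0, 4], [-38, -36, -10, 0, 0, 4], [-30, -30, -15, 0, 0, 3]]]' --gripper 0.2

```text
clock: 27.15
eef_pos: [503.0, -8.6, 271.4]
eef_rot: [2.528, 1.569, 2.806]
wrist_force: [2.4, -1.6, 1.1]
finger_gap: 56.6
```

Request:
jog_arm --moves '[[[-25, -25, -15, 0, 0, 2], [-10, -12, -10, 0, 0, 0], [0, 0, 0, 0, 0, 0], [0, 0, 0, 0, 0, 0]]]'

```text
clock: 27.55
eef_pos: [462.2, -49.1, 243.9]
eef_rot: [2.682, 1.567, 2.994]
wrist_force: [0.7, -0.1, 0.9]
finger_gap: 56.3
```

```bash
python3 - <<'E'
from m import *
from pose import show
show()
im,d,p=cam('wrist'); W=wpts(d,p); P=W.reshape(-1,3)
cv2.imwrite('pics/w7.png',im)
q=P[(abs(P[:,2]-145)<5)&(abs(P[:,0]-455)<50)&(abs(P[:,1]+64)<50)]
if len(q)>9: print('short',len(q),q.mean(0).round(1),st(q),cv2.minAreaRect(q[:,:2].astype(np.float32)))
E
```

```text
t 27.55 pos [462.2 -49.1 243.9] xaxis [-0.004  0.001 -1.   ] jaw [ 0.952  0.307 -0.003] jawdeg 17.9 j [-0.18  0.09  1.72 -0.    1.33 -0.5 ] F [ 0.7 -0.1  0.9] gap 56.3
short 535 [454.5 -62.  144.2] [[445.7, -74.1, 141.8], [454.6, -61.9, 144.3], [463.4, -50.7, 145.8]] ((454.76837158203125, -62.68800354003906), (16.04864501953125, 24.11370086669922), 17.136964797973633)
```

Request:
jog_arm --moves '[[[-7, -14, -10, 0, 0, -0.5], [0, 0, 0, 0, 0, 0], [0, 0, -35, 0, 0, 0], [0, 0, -40, 0, 0, 0], [0, 0, -20, 0, 0, 0]]]'

```text
clock: 28.1
eef_pos: [460.6, -59.9, 140.9]
eef_rot: [-0.438, 1.565, -0.13]
wrist_force: [1.0, -0.5, -0.1]
finger_gap: 56.3
```

```bash
python3 pose.py
```

```text
t 28.1 pos [460.6 -59.9 140.9] xaxis [ 0.006 -0.001 -1.   ] jaw [0.953 0.303 0.005] jawdeg 17.62 j [-0.21  0.2   1.85  0.    1.08 -0.52] F [ 1.  -0.5 -0.1] gap 56.3
```

Request:
jog_arm --moves '[[[-5.6, -3, -8, 0, 0, 0], [0, 0, -7, 0, 0, 0], [0, 0, -1, 0, 0, 0], [0, 0, -0.4, 0, 0, 0]]]'

```text
clock: 28.5
eef_pos: [456.3, -61.3, 124.1]
eef_rot: [-0.356, 1.566, -0.046]
wrist_force: [0.4, 0.6, 0.2]
finger_gap: 56.5
```

```bash
python3 pose.py
```

```text
t 28.5 pos [456.3 -61.3 124.1] xaxis [ 0.005 -0.    -1.   ] jaw [0.952 0.305 0.005] jawdeg 17.75 j [-0.21  0.22  1.88  0.    1.04 -0.52] F [0.4 0.6 0.2] gap 56.5
```

Request:
jog_arm --moves '[[[-1.3, -1.6, 0, 0, 0, 0], [0, 0, 0, 0, 0, 0], [0, 0, -0.3, 0, 0, 0], [0, 0, -0.3, 0, 0, 0], [0, 0, -0.3, 0, 0, 0]]]' --gripper -1 --squeeze 17

```text
clock: 29.0
eef_pos: [456.2, -63.2, 125.6]
eef_rot: [-0.435, 1.561, -0.125]
wrist_force: [-0.0, -0.4, 0.3]
finger_gap: 19.8
```

Request:
jog_arm --moves '[[[0, 0, -0.3, 0, 0, 0], [0, 0, -0.3, 0, 0, 0], [0, 0, -0.3, 0, 0, 0], [0, 0, 0, 0, 0, 0], [0, 0, 0, 0, 0, 0]]]'

```text
clock: 29.5
eef_pos: [455.7, -63.4, 125.7]
eef_rot: [-0.513, 1.563, -0.204]
wrist_force: [-0.6, 1.0, 1.2]
finger_gap: 16.1
```

```bash
python3 pose.py
```

```text
t 29.5 pos [455.7 -63.4 125.7] xaxis [ 0.008 -0.002 -1.   ] jaw [0.952 0.305 0.007] jawdeg 17.75 j [-0.22  0.21  1.88  0.    1.04 -0.53] F [-0.6  1.   1.2] gap 16.1
```

Request:
jog_arm --moves '[[[0, 0, 5, 0, 0, 0], [0, 0, 15, 0, 0, 0], [0, 0, 30, 0, 0, 0], [0, 0, 30, 0, 0, 0], [0, 8, 15, 0, 0, 0]]]'

```text
clock: 30.0
eef_pos: [454.2, -55.3, 222.2]
eef_rot: [-0.363, 1.568, -0.054]
wrist_force: [0.6, -0.8, -1.1]
finger_gap: 15.9
```

Request:
jog_arm --moves '[[[0, 20, 0, 0, 0, 1], [0, 30, 0, 0, 0, 2], [0, 30, 0, 0, 0, 2], [0, 30, 0, 0, 0, 2], [0, 30, 0, 0, 0, 2]]]'

```text
clock: 30.5
eef_pos: [454.9, 87.4, 226.2]
eef_rot: [-0.413, 1.561, 0.054]
wrist_force: [0.1, -0.2, -2.1]
finger_gap: 15.6
```

Request:
jog_arm --moves '[[[0, 30, 0, 0, 0, 2], [0, 30, 0, 0, 0, 2], [0, 30, 0, 0, 0, 2], [0, 30, 0, 0, 0, 1], [0, 25, 0, 0, 0, 0]]]'

```text
clock: 31.0
eef_pos: [454.0, 239.3, 227.2]
eef_rot: [-0.35, 1.56, 0.246]
wrist_force: [-0.7, -0.7, -1.7]
finger_gap: 15.6
```

Request:
jog_arm --moves '[[[0, 20, 0, 0, 0, 0], [0, 10, 0, 0, 0, 0], [0, 0, 0, 0, 0, 0]]]'

```text
clock: 31.3
eef_pos: [453.4, 272.9, 227.0]
eef_rot: [-0.326, 1.56, 0.273]
wrist_force: [0.4, -0.6, -2.1]
finger_gap: 15.8
```

```bash
python3 - <<'E'
from m import *
from pose import show
show()
im,d,p=cam('scene'); W=pts(d,p); P=W[210:345,330:520].reshape(-1,3)
P=P[(P[:,2]>14)&(P[:,2]<27)&(P[:,0]<600)&(P[:,0]>300)&(P[:,1]>150)]; print('tray',st(P))
E
```

```text
t 31.3 pos [453.4 272.9 227. ] xaxis [ 0.011  0.003 -1.   ] jaw [0.826 0.564 0.01 ] jawdeg 34.34 j [ 0.47  0.25  1.58 -0.    1.3  -0.13] F [ 0.4 -0.6 -2.1] gap 15.8
tray [[404.9, 203.7, 14.6], [506.6, 332.3, 20.2], [573.7, 444.3, 25.3]]
```

Tip 44.5°, shifting a little to (460,290).

Request:
jog_arm --moves '[[[1, 3, 0, 1.3, -2, 0], [2, 4, 0, 2.5, -3.7, 0], [2, 4, 0, 2.5, -3.7, 0], [2, 4, 0, 2.5, -3.7, 0], [1, 3, 0, 2.5, -3.7, 0]]]'

```text
clock: 31.85
eef_pos: [463.3, 285.8, 227.4]
eef_rot: [-0.019, 1.196, 0.574]
wrist_force: [0.1, 0.5, -1.4]
finger_gap: 15.8
```

Request:
jog_arm --moves '[[[1, 1, 0, 2.5, -3.7, 0], [1, 1, 0, 2.5, -3.7, 0], [1, 1, 0, 2.5, -3.7, 0], [1, 1, 0, 2.5, -3.7, 0], [0, 0, 0, 2.5, -3.7, 0]]]'

```text
clock: 32.35
eef_pos: [468.2, 283.6, 228.9]
eef_rot: [-0.013, 0.79, 0.572]
wrist_force: [0.1, 0.8, -1.6]
finger_gap: 15.8
```

Request:
jog_arm --moves '[[[1, 1, 0, 0.9, -1.3, 0], [0, 0, 0, 0, 0, 0], [0, 0, 0, 0, 0, 0], [0, 0, 0, 0, 0, 0], [0, 0, 0, 0, 0, 0]]]'

```text
clock: 32.85
eef_pos: [469.0, 280.3, 228.3]
eef_rot: [-0.015, 0.763, 0.566]
wrist_force: [0.4, 0.7, -1.4]
finger_gap: 16.1
```

```bash
python3 - <<'E'
from m import *
from pose import show
s,Rm=show()
im,d,p=cam('scene'); W=pts(d,p); P=W[150:360,300:560].reshape(-1,3)
M=np.array([Rm[:,2],-Rm[:,1],-Rm[:,0]]); 
Q=(P-s['eef_pos'])@M.T
k=(Q[:,2]<-40)&(Q[:,2]>-130)&(abs(Q[:,1])<35)&(abs(Q[:,0]+35)<60); Q=Q[k]; print(len(Q),st(Q))
B=Q[(Q[:,0]>-15)&(Q[:,0]<5)&(Q[:,2]>-115)&(Q[:,2]<-70)]; print('slope deg',np.degrees(np.arctan(np.polyfit(B[:,2],B[:,0],1)[0])),len(B))
print('spout',s['eef_pos']+M.T@np.array([-69,0,-80.7]))
P=P[(P[:,2]>14)&(P[:,2]<27)&(P[:,0]<600)&(P[:,0]>300)&(P[:,1]>150)]; print('tray',st(P))
E
```

```text
t 32.85 pos [469.  280.3 228.3] xaxis [ 0.61   0.388 -0.691] jaw [0.575 0.383 0.723] jawdeg 33.68 j [ 0.42 -0.04  2.09  0.35  0.3  -0.44] F [ 0.4  0.7 -1.4] gap 16.1
864 [[-55.6, -28.6, -124.2], [-6.5, 2.2, -92.6], [14.6, 26.0, -42.6]]
slope deg -0.29715677514056316 439
spout [478.54524581 285.09692412 122.62932999]
tray [[405.2, 202.9, 14.2], [536.6, 353.9, 20.4], [574.1, 444.7, 25.3]]
```

Request:
jog_arm --moves '[[[0, 0, 0, -0.5, 0.8, 0], [0, 0, 0, 0, 0, 0], [0, 0, 0, 0, 0, 0], [0, 0, 0, 0, 0, 0], [0, 0, 0, 0, 0, 0]]]'

```text
clock: 33.4
eef_pos: [469.1, 280.5, 228.4]
eef_rot: [-0.015, 0.779, 0.566]
wrist_force: [0.1, -0.7, -1.6]
finger_gap: 15.9
```

Request:
jog_arm --moves '[[[0, 0, 0, 0, 0, 0], [0, 0, 0, 0, 0, 0], [0, 0, 0, 0, 0, 0], [0, 0, 0, 0, 0, 0], [0, 0, 0, 0, 0, 0]]]'

```text
clock: 33.9
eef_pos: [469.0, 280.5, 228.2]
eef_rot: [-0.015, 0.779, 0.566]
wrist_force: [-0.2, 0.3, -1.0]
finger_gap: 15.8
```

Request:
jog_arm --moves '[[[0, 0, 0, 0, 0, 0], [0, 0, 0, 0, 0, 0], [0, 0, 0, 0, 0, 0], [0, 0, 0, 0, 0, 0], [0, 0, 0, 0, 0, 0]]]'

```text
clock: 34.4
eef_pos: [469.0, 280.5, 228.2]
eef_rot: [-0.015, 0.779, 0.566]
wrist_force: [0.6, -0.1, -1.5]
finger_gap: 15.9
```

Request:
jog_arm --moves '[[[0, 0, 0, 0, 0, 0], [0, 0, 0, 0, 0, 0], [0, 0, 0, 0, 0, 0], [0, 0, 0, 0, 0, 0], [0, 0, 0, 0, 0, 0]]]'

```text
clock: 34.9
eef_pos: [469.0, 280.5, 228.2]
eef_rot: [-0.015, 0.779, 0.566]
wrist_force: [0.6, -0.4, -0.6]
finger_gap: 15.9
```

Request:
jog_arm --moves '[[[0, 0, 0, 0, 0, 0], [0, 0, 0, 0, 0, 0], [0, 0, 0, 0, 0, 0], [0, 0, 0, 0, 0, 0], [0, 0, 0, 0, 0, 0]]]'

```text
clock: 35.4
eef_pos: [469.0, 280.5, 228.2]
eef_rot: [-0.015, 0.779, 0.566]
wrist_force: [0.3, 0.6, -1.1]
finger_gap: 16.0
```

Request:
jog_arm --moves '[[[0, 0, 0, 0, 0, 0], [0, 0, 0, 0, 0, 0], [0, 0, 0, 0, 0, 0], [0, 0, 0, 0, 0, 0], [0, 0, 0, 0, 0, 0]]]'

```text
clock: 35.9
eef_pos: [469.0, 280.5, 228.2]
eef_rot: [-0.015, 0.779, 0.566]
wrist_force: [0.1, -0.2, -2.2]
finger_gap: 15.8
```

Request:
jog_arm --moves '[[[0, 0, 0, 0, 0, 0], [0, 0, 0, 0, 0, 0], [0, 0, 0, 0, 0, 0], [0, 0, 0, 0, 0, 0], [0, 0, 0, 0, 0, 0]]]'

```text
clock: 36.4
eef_pos: [469.0, 280.5, 228.2]
eef_rot: [-0.015, 0.779, 0.566]
wrist_force: [0.0, -0.7, -1.9]
finger_gap: 15.9
```

Request:
jog_arm --moves '[[[0, 0, 0, 0, 0, 0], [0, 0, 0, 0, 0, 0], [0, 0, 0, 0, 0, 0], [0, 0, 0, 0, 0, 0], [0, 0, 0, 0, 0, 0]]]'

```text
clock: 36.9
eef_pos: [469.0, 280.5, 228.2]
eef_rot: [-0.015, 0.779, 0.566]
wrist_force: [-0.0, -0.2, -1.9]
finger_gap: 15.8
```

Request:
jog_arm --moves '[[[0, 0, 0, 0, 0, 0], [0, 0, 0, 0, 0, 0], [0, 0, 0, 0, 0, 0], [0, 0, 0, 0, 0, 0], [0, 0, 0, 0, 0, 0]]]'

```text
clock: 37.4
eef_pos: [469.0, 280.5, 228.2]
eef_rot: [-0.015, 0.779, 0.566]
wrist_force: [-0.0, -1.0, -1.5]
finger_gap: 16.1
```

Request:
jog_arm --moves '[[[0, 0, 0, 0, 0, 0], [0, 0, 0, 0, 0, 0], [0, 0, 0, 0, 0, 0], [0, 0, 0, 0, 0, 0], [0, 0, 0, 0, 0, 0]]]'

```text
clock: 37.9
eef_pos: [469.1, 280.5, 228.2]
eef_rot: [-0.015, 0.779, 0.566]
wrist_force: [0.6, -0.8, -2.1]
finger_gap: 15.9
```

Request:
jog_arm --moves '[[[0, 0, 0, 0, 0, 0], [0, 0, 0, 0, 0, 0], [0, 0, 0, 0, 0, 0], [0, 0, 0, 0, 0, 0], [0, 0, 0, 0, 0, 0]]]'

```text
clock: 38.4
eef_pos: [469.0, 280.5, 228.2]
eef_rot: [-0.015, 0.779, 0.566]
wrist_force: [-0.4, -0.2, -1.3]
finger_gap: 15.8
```

```bash
python3 - <<'E'
from m import *
from pose import show
s,Rm=show()
im,d,p=cam('scene'); W=pts(d,p); P=W[150:360,300:560].reshape(-1,3)
P=P[(P[:,2]>14)&(P[:,2]<27)&(P[:,0]<600)&(P[:,0]>300)&(P[:,1]>150)]; print('tray',st(P))
E
```

```text
t 38.4 pos [469.  280.5 228.2] xaxis [ 0.6    0.382 -0.703] jaw [0.585 0.39  0.711] jawdeg 33.7 j [ 0.43 -0.03  2.08  0.32  0.33 -0.41] F [-0.4 -0.2 -1.3] gap 15.8
tray [[405.6, 203.0, 14.4], [544.7, 350.0, 20.4], [574.2, 444.6, 25.0]]
```

Tray did not move this time. Level it over the tray.

Request:
jog_arm --moves '[[[3, 2, 0, -1.5, 2.2, 0], [4, 4, 0, -2.5, 3.8, 0], [4, 4, 0, -2.5, 3.8, 0], [4, 4, 0, -2.5, 3.8, 0], [3, 4, 0, -2.5, 3.8, 0]]]'

```text
clock: 38.95
eef_pos: [486.5, 297.5, 227.7]
eef_rot: [-0.036, 1.157, 0.546]
wrist_force: [-0.4, 0.2, -2.0]
finger_gap: 16.0
```

Request:
jog_arm --moves '[[[2, 3, 0, -2.5, 3.8, 0], [2, 2, 0, -2.5, 3.8, 0], [0, 0, 0, -2.5, 3.8, 0], [0, 0, 0, -2.5, 3.8, 0], [0, 0, 0, -2.5, 3.8, 0]]]'

```text
clock: 39.45
eef_pos: [491.4, 303.4, 228.7]
eef_rot: [-1.372, 1.555, -0.787]
wrist_force: [-0.5, -0.2, -1.7]
finger_gap: 15.9
```

Request:
jog_arm --moves '[[[0, 0, 0, 0, 0, 0], [0, 0, 0, 0, 0, 0], [0, 0, 0, 0, 0, 0], [0, 0, 5, 0, 0, 0], [0, 0, 10, 0, 0, 0]]]'

```text
clock: 39.95
eef_pos: [491.4, 303.5, 242.6]
eef_rot: [-1.223, 1.555, -0.638]
wrist_force: [-0.3, -0.7, -1.3]
finger_gap: 15.8
```

```bash
python3 pose.py
```

```text
t 39.95 pos [491.4 303.5 242.6] xaxis [ 0.013 -0.009 -1.   ] jaw [0.834 0.552 0.005] jawdeg 33.52 j [ 0.5   0.35  1.42 -0.01  1.37 -0.09] F [-0.3 -0.7 -1.3] gap 15.8
```

Request:
jog_arm --moves '[[[3, -10, 2, 0.2, -0.3, -1.5], [6, -20, 2, 0.2, -0.3, -3], [7, -29, 0, 0.1, 0, -3.5], [7, -29, 0, 0, 0, -3.5], [7, -29, 0, 0, 0, -3.5]]]'

```text
clock: 40.45
eef_pos: [522.0, 183.1, 251.3]
eef_rot: [-0.422, 1.539, -0.109]
wrist_force: [0.6, 0.3, -1.5]
finger_gap: 15.9
```

Request:
jog_arm --moves '[[[7, -29, 0, 0, 0, -3.5], [7, -29, 0, 0, 0, -3.5], [7, -29, 0, 0, 0, -3.5], [7, -29, 0, 0, 0, -3.5], [7, -25, 0, 0, 0, -3]]]'

```text
clock: 40.95
eef_pos: [557.5, 32.1, 254.4]
eef_rot: [-0.352, 1.532, -0.357]
wrist_force: [-0.3, 0.3, -1.4]
finger_gap: 15.9
```

Request:
jog_arm --moves '[[[8, -15, 0, 0, 0, -2], [8, -8, 0, 0, 0, -1], [4, -3, 0, 0, 0, 0], [0, 0, 0, 0, 0, 0]]]'

```text
clock: 41.35
eef_pos: [578.3, 0.4, 255.9]
eef_rot: [-0.327, 1.529, -0.395]
wrist_force: [-0.4, -0.3, -1.3]
finger_gap: 15.5
```

```bash
python3 bar.py 8;  python3 - <<'E'
from m import *
im,W=load('w',8); P=W.reshape(-1,3)
Q=P[(P[:,2]>162.2)&(P[:,2]<168)&(P[:,0]>645)&(P[:,0]<685)]
q2=P[(P[:,2]<130)&(P[:,2]>25)&(P[:,0]>630)&(P[:,0]<664)]
for a,b in((50,110),(-80,-20)):
    q=Q[(Q[:,1]>a)&(Q[:,1]<b)]; print(a,len(q),st(q) if len(q) else ''); q=q2[(q2[:,1]>a)&(q2[:,1]<b)]; print(' low',len(q),st(q) if len(q) else '')
E
```

```text
t 41.35 pos [5.783e+02 4.000e-01 2.559e+02] xaxis [ 0.039 -0.016 -0.999] jaw [ 0.997 -0.068  0.04 ] jawdeg -3.89 j [-0.06  0.32  1.42 -0.01  1.36  0.01] F [-0.4 -0.3 -1.3] gap 15.5
-60 65 [660.1 662.8 668. ] 159.0 160.6
-40 266 [654.  663.  675.1] 163.4 164.6
-20 143 [661.8 664.6 669.3] 159.4 160.7
0 154 [662.6 665.2 669.9] 159.2 160.6
20 154 [662.7 665.7 670.5] 159.4 160.6
40 162 [663.7 666.6 671.7] 159.3 161.0
60 175 [664.4 667.3 672. ] 159.3 160.9
80 437 [656.9 666.  678.5] 164.7 166.1
100 165 [665.6 668.4 673.1] 159.3 160.8
120 169 [666.3 669.1 674.2] 159.4 161.1
140 146 [655.6 658.  678.3] 164.5 167.7
160 74 [656.1 658.  661.4] 164.1 165.6
50 792 [[657.0, 67.5, 163.0], [667.4, 78.9, 164.8], [678.6, 90.2, 166.2]]
 low 633 [[657.1, 61.4, 34.2], [659.4, 78.5, 71.6], [663.5, 95.1, 128.4]]
-80 366 [[654.5, -43.0, 162.3], [664.5, -35.7, 163.6], [675.5, -28.9, 164.9]]
 low 669 [[643.4, -74.1, 28.4], [654.8, -34.9, 99.9], [662.9, -23.1, 129.1]]
```

View pics/w8.png

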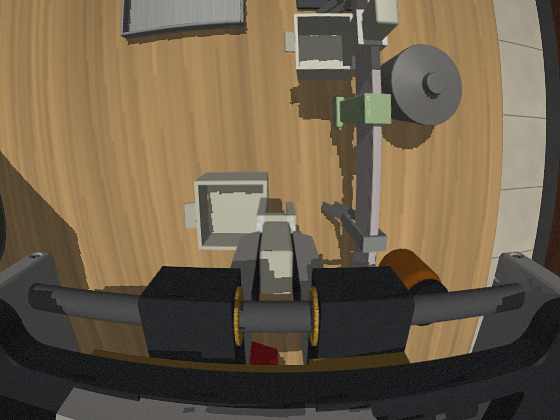

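Wrist view: tall cup hanging upright at (323,45), scraper (362,110), tweezers (365,240), bar (368,180), held short cup (235,210). Free gap y −28…61, centre 17; bar centre there ≈ 667.

Request:
jog_arm --moves '[[[6, 8, 0, 0.4, 0.8, 0.7], [12, 6, 0, 0.4, 0.8, 0.7], [16, 2, 0, 0.1, 0.6, 0.5], [18, 0, 0, 0, 0, 0], [14, 0, 0, 0, 0, 0]]]'

```text
clock: 41.9
eef_pos: [645.7, 23.7, 257.0]
eef_rot: [2.328, 1.567, 2.304]
wrist_force: [0.3, -0.1, -1.5]
finger_gap: 15.7
```

Request:
jog_arm --moves '[[[7, 0, -2, 0, 0, 0], [0, 0, 0, 0, 0, 0], [0, 0, 0, 0, 0, 0]]]'

```text
clock: 42.2
eef_pos: [653.7, 26.6, 253.5]
eef_rot: [2.524, 1.564, 2.504]
wrist_force: [0.5, 0.5, -0.8]
finger_gap: 15.8
```

```bash
python3 pose.py
```

```text
t 42.2 pos [653.7  26.6 253.5] xaxis [-0.005  0.004 -1.   ] jaw [ 1.    -0.019 -0.005] jawdeg -1.12 j [-0.02  0.53  1.14  0.    1.48  0.  ] F [ 0.5  0.5 -0.8] gap 15.8
```

Request:
jog_arm --moves '[[[6, -5, -1, -0.2, -0.3, -0.4], [5, -4, -1, 0, 0, -0.4], [2, 0, 0, 0, 0, 0], [0, 0, 0, 0, 0, 0], [0, 0, 0, 0, 0, 0]]]'

```text
clock: 42.7
eef_pos: [666.9, 16.8, 252.1]
eef_rot: [0.429, 1.57, 0.394]
wrist_force: [-0.5, -0.5, -1.7]
finger_gap: 16.2
```

```bash
python3 bar.py 9; python3 - <<'E'
from m import *
from pose import show
im,W=load('w',9); P=W.reshape(-1,3); s=manip.read_state(); x,y,z=s['eef_pos']
# hook block top at TCP z -30.7 (95-125.7)
g=(abs(P[:,0]-x)<25)&(abs(P[:,1]-y)<25)&(abs(P[:,2]-(z-31))<4); print(g.sum(),st(P[g]))
cv2.imwrite('pics/w9c.png',cv2.resize(im[100:300,180:420],None,fx=3,fy=3))
E
```

```text
t 42.7 pos [666.9  16.8 252.1] xaxis [ 0.001  0.    -1.   ] jaw [ 0.999 -0.035  0.001] jawdeg -1.99 j [-0.03  0.55  1.1   0.    1.49  0.  ] F [-0.5 -0.5 -1.7] gap 16.2
-140 72 [651.  661.3 671.3] 158.7 160.3
-120 75 [659.  662.1 665.9] 159.4 160.9
-100 48 [659.7 663.  666.3] 159.4 160.5
-60 60 [660.4 664.  667.6] 159.6 160.5
20 111 [663.6 667.  670.9] 159.5 160.6
40 155 [658.2 667.6 671.5] 159.5 161.4
60 149 [665.  668.4 672.2] 159.7 160.9
80 468 [657.7 668.8 678.9] 164.8 166.1
100 165 [665.7 669.7 673.5] 159.6 160.9
120 149 [667.2 670.5 674.2] 159.6 160.8
140 152 [655.9 676.3 680.4] 166.3 167.8
160 70 [674.9 677.7 681.9] 166.3 167.9
180 128 [669.4 673.2 676.6] 159.8 161.3
460 [[654.8, 22.3, 217.7], [666.4, 29.7, 221.0], [678.6, 32.7, 224.2]]
```

View pics/w9c.png

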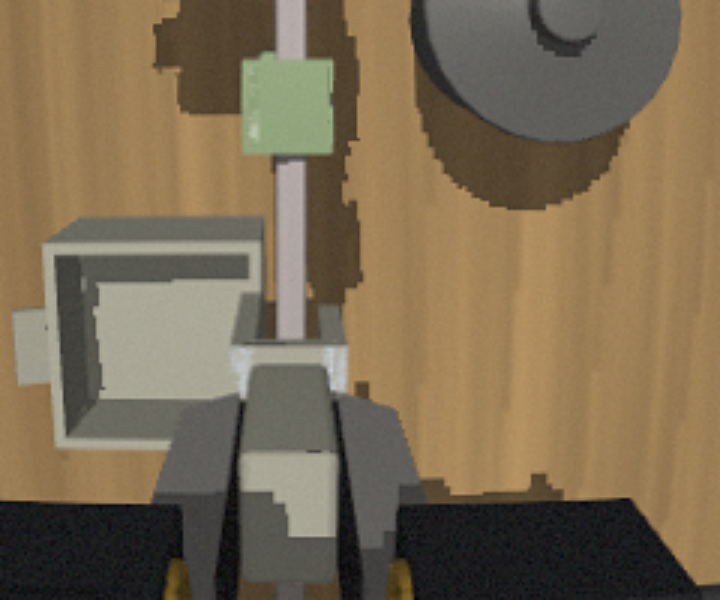

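Crop: bar (290,250) enters the slot between plate (258,300) and tip (333,320), well centred. Down; contact expected near z≈196.5.

Request:
jog_arm --moves '[[[0.3, 0, -6, 0, 0, 0], [0, 0, -10, 0, 0, 0], [0, 0, -10, 0, 0, 0], [0, 0, -8, 0, 0, 0], [0, 0, -5, 0, 0, 0]]]'

```text
clock: 43.25
eef_pos: [666.7, 17.0, 209.7]
eef_rot: [0.624, 1.57, 0.59]
wrist_force: [-0.7, 0.3, -2.2]
finger_gap: 16.1
```

Request:
jog_arm --moves '[[[0, 0, -3, 0, 0, 0], [0, 0, -2, 0, 0, 0], [0, 0, -1.5, 0, 0, 0], [0, 0, -1, 0, 0, 0], [0, 0, 0, 0, 0, 0]]]'

```text
clock: 43.75
eef_pos: [666.6, 17.0, 200.9]
eef_rot: [2.099, 1.57, 2.064]
wrist_force: [-0.0, -0.3, -1.0]
finger_gap: 16.0
```

Request:
jog_arm --moves '[[[0, 0, -1, 0, 0, 0], [0, 0, -0.7, 0, 0, 0], [0, 0, -0.5, 0, 0, 0]]]'

```text
clock: 44.05
eef_pos: [666.9, 17.0, 199.2]
eef_rot: [0.38, 1.57, 0.346]
wrist_force: [0.1, -0.4, -0.6]
finger_gap: 16.1
```

Request:
jog_arm --moves '[[[0, 0, -0.8, 0, 0, 0], [0, 0, -0.6, 0, 0, 0], [0, 0, -0.5, 0, 0, 0]]]'

```text
clock: 44.35
eef_pos: [666.9, 17.0, 197.2]
eef_rot: [0.348, 1.57, 0.314]
wrist_force: [-0.2, 0.3, -1.9]
finger_gap: 15.5
```

Request:
jog_arm --moves '[[[0, 0, -0.5, 0, 0, 0], [0, 0, -0.5, 0, 0, 0], [0, 0, -0.3, 0, 0, 0]]]'

```text
clock: 44.65
eef_pos: [666.9, 17.0, 196.7]
eef_rot: [0.174, 1.569, 0.14]
wrist_force: [-1.5, 0.4, 2.9]
finger_gap: 16.1
```

Request:
jog_arm --moves '[[[0, 0, -0.5, 0, 0, 0], [0, 0, -0.4, 0, 0, 0]]]'

```text
clock: 44.85
eef_pos: [667.0, 17.0, 196.7]
eef_rot: [0.117, 1.568, 0.083]
wrist_force: [-3.5, -0.3, 4.0]
finger_gap: 15.9
```

Contact at 196.7, as predicted, at 4–5 N. Release and back off.

Request:
jog_arm --moves '[[[0, 0, 0, 0, 0, 0], [0, 0, 0, 0, 0, 0], [0, 0, 0, 0, 0, 0], [0, 0, 0, 0, 0, 0], [0, 0, 0, 0, 0, 0]]]' --gripper -0.2

```text
clock: 45.35
eef_pos: [667.0, 17.0, 195.6]
eef_rot: [0.172, 1.569, 0.138]
wrist_force: [-0.2, 0.0, 0.1]
finger_gap: 37.6
```

Request:
jog_arm --moves '[[[0, 0, 5, 0, 0, 0], [0, 0, 15, 0, 0, 0], [0, 0, 30, 0, 0, 0], [0, 0, 35, 0, 0, 0], [0, 0, 20, 0, 0, 0]]]'

```text
clock: 45.85
eef_pos: [665.6, 17.0, 305.1]
eef_rot: [2.94, 1.569, 2.906]
wrist_force: [-1.0, -0.1, 0.0]
finger_gap: 37.7
```

Request:
jog_arm --moves '[[[-20, -15, 0, 0, 0, 0], [-35, -25, 0, 0, 0, 0], [-45, -30, 0, 0, 0, 0], [-45, -30, 0, 0, 0, 0], [-45, -30, 0, 0, 0, 0]]]'

```text
clock: 46.35
eef_pos: [484.7, -105.2, 313.5]
eef_rot: [-0.053, 1.561, -0.082]
wrist_force: [0.6, -0.8, 0.1]
finger_gap: 37.6
```

Request:
jog_arm --moves '[[[-45, -20, 0, 0, 0, 0], [-25, -10, 0, 0, 0, 0], [0, 0, 0, 0, 0, 0], [0, 0, 0, 0, 0, 0], [0, 0, 0, 0, 0, 0]]]'

```text
clock: 46.85
eef_pos: [410.3, -137.6, 320.4]
eef_rot: [-0.24, 1.551, -0.274]
wrist_force: [0.8, -0.2, 0.8]
finger_gap: 37.4
```

```bash
python3 chk.py 10; python3 - <<'E'
from m import *
a=load('scene',10)[0][140:350,180:480]; b=load('top',10)[0][120:330,60:400]
cv2.imwrite('pics/fin.png',np.vstack([cv2.resize(a,(420,294)),cv2.resize(b,(420,260))]))
E
```

```text
t 46.85 pos [ 410.3 -137.6  320.4] xaxis [ 0.019 -0.005 -1.   ] jaw [ 0.999 -0.033  0.019] jawdeg -1.92 j [-0.41 -0.04  1.68  0.    1.48 -0.38] F [ 0.8 -0.2  0.8] gap 37.4
top 195 40 [[662.5, 195.1, 162.2], [672.4, 202.6, 164.6], [684.7, 210.9, 167.9]]
top 115 144 [[654.3, 129.5, 162.3], [660.3, 140.8, 201.6], [677.5, 158.9, 218.7]]
top 60 76 [[657.1, 65.8, 162.3], [667.3, 76.6, 165.2], [678.3, 89.9, 168.9]]
top -10 128 [[650.2, 1.7, 162.6], [655.0, 14.5, 205.3], [668.0, 29.5, 219.1]]
top -60 49 [[654.1, -47.3, 162.3], [664.4, -38.7, 164.4], [675.2, -30.5, 167.5]]
top -180 77 [[649.2, -171.3, 162.4], [660.3, -156.8, 165.4], [672.1, -132.3, 168.9]]
tray [[405.1, 197.9, 14.6], [492.6, 326.9, 21.0], [572.4, 441.1, 25.7]]
scene 195 56 [[662.9, 197.1, 162.3], [674.3, 204.5, 164.6], [685.1, 211.8, 167.5]]
scene 115 305 [[655.7, 135.1, 163.6], [670.9, 151.0, 190.9], [680.3, 162.8, 217.6]]
scene 60 86 [[657.0, 68.1, 162.4], [670.0, 81.2, 165.7], [680.6, 93.2, 168.2]]
scene -10 283 [[651.2, 6.6, 162.5], [666.1, 23.5, 190.4], [676.1, 34.7, 218.0]]
scene -60 48 [[653.6, -48.4, 162.3], [665.1, -34.3, 164.3], [676.7, -27.3, 166.6]]
scene -180 74 [[649.4, -165.4, 162.4], [661.5, -150.8, 165.7], [671.9, -132.5, 169.7]]
tray [[405.2, 203.1, 14.4], [507.6, 331.9, 20.4], [573.4, 444.4, 25.0]]
```

View pics/fin.png

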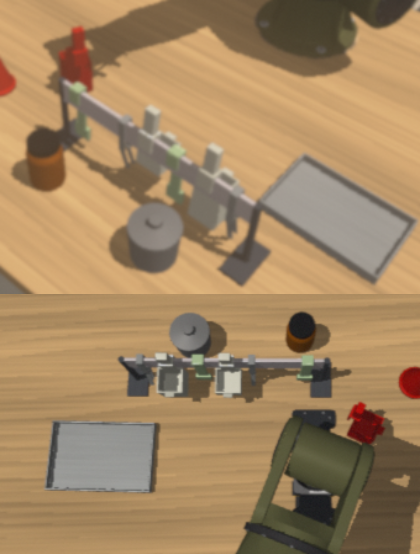

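Both cups hang upright at (150,140) and (210,190) in the upper picture, in their own gaps. The four tools and the bystanders are where they were, and the gripper is clear.

```bash
python3 -c "
from cell import manip
print(manip.sign_off())"
```

```text
the job is handed in; nothing more can be done
None
```

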